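# Tighten the hold-down nut in the deep bore of the anvil post

### The arm

A 6-joint arm with a two-finger parallel gripper is mounted at the origin on the work surface. World frame = base frame: x ahead of the robot, y to its left, z up, the work surface at z = 0. Lengths are in m, angles in degrees, forces in N, time in s.
With the tool pointing down it reaches from about 0.35 to 0.85 m from the base axis. Payload 8.1 kg.
Tool frame: the origin (TCP) lies midway between the tips of the shut fingers; the grasp point (between the pads) lies 19 mm behind it; x points along the fingers, z is the direction in which the jaws open and shut, and the axes are right-handed (so a half turn about x gives the same grasp; the last joint's range is limited). The gripper opens to 93 mm and grips with 3 to 60 N. Pads are 15 mm wide; open, the fingers measure 128 mm over their backs; the gripper's body (75 mm by 188 mm) begins 65 mm behind the grasp point.
Start: joints at [-69.752, 7.471, 85.268, -0, 87.261, -4.893], TCP at [0.255, -0.543, 0.219] pointing down, gripper open.
Joint ranges: [-169.43, 169.43], [-51.17, 129.36], [1.28, 143.12], [-76.62, 256.62], [0, 156.53], [-152.29, 152.29]. Speed limits (degrees/s): [136.94, 136.94, 159.86, 180, 180, 180].

### API

Orientations are given as [roll, pitch, yaw] about the fixed x, y, z axes, in that order (R = Rz(yaw) Ry(pitch) Rx(roll)).
In Python, from workcell import telemetry, grab_frame, workorder gives the robot as it stands.
- The arm moves only by the shell command python3 -m pendant 'ROWS' [FORCE]. ROWS is JSON, a list of rows, each an object with "delta_pos": the shift along the tool's x, y, z in cm, a list of three; "twist": the turn about the tool's x in rad; "gripper": the opening, from 0 (shut) to 1 (fully open). A call has 1 to 5 rows; each row is the pose to reach, as a shift and turn from the pose commanded when the call began, along the tool's axes at that moment; what a row does not reach only later rows make up. A row lasts 1/8 s, in which the tool goes at most 62.5 mm and 10.7 degrees, less where a joint would pass 70% of its speed; a pose out of reach is approached as far as the arm can. A call with a gripper value outside its range is refused whole. The fingers move at their own pace and stop on an object; FORCE is the grip in N (left out, the last holds). Time passes only in rows, so rows that repeat a pose let the fingers close. It gives the time, the measured TCP pose, the force and the opening at its end, in the units of the state.
- telemetry.read_state(): the state, without advancing time (a new reading comes with each control period).
- grab_frame(name): name is "scene" or "top"; returns a dict with "color" (420x560x3 uint8, red, green, blue), "vfov" (degrees; the focal length in pixels is half the picture's height over the tangent of half this angle, whatever the lens; pixels are square), "cx", "cy" (the principal point, pixels), "rvec" (rotation vector, rad) and "tvec" (3), from world to camera coordinates, as OpenCV has them. Camera axes: x right, y down, z forward; pixel columns grow to the right and rows downward; lengths in m; the calibration is good to about 2 mm. A picture is of the moment at which its call begins. There is no depth.
- workorder.hand_in(): hands the job in, once; it reports no verdict.
The state is a dict: "clock": time; "q": joint angles; "joint_velocities": joint speeds; "joint_efforts": joint torques, N m; "tool_pos": TCP position; "tool_rot": TCP orientation; "contact_force": force on the tool from outside, world axes, zero at the start; "torque": the same for the moment, N m; "gripper_width": opening from 0.0 (shut) to 1.0 (fully open).
Only numpy, scipy, OpenCV 4.12 (cv2) and the standard library are available. Lean on these libraries where they do the work, as an engineer would, in place of code of your own. Each camera call takes 0.05 s, during which the arm holds its last target.

### The job

Take the blue-handled socket key from its beech block, lower it down the bore of the steel anvil post and feel it gently onto the hexagon nut at the bottom without leaning on it. Turn the nut clockwise until the red tab on the post's brass collar stands well inside the green field and not past it, then put the key back upright in its block. Leave the canister, the watch on its stand, the brass balance tool and the rinse dish alone.

Things in the scene. Friction and masses are not known exactly. Their poses are not given: they have to be found in the camera images.
- key_handle (a point): Loose T-shaped socket key, 134 mm long, 0.18 kg, standing upright in the block. This point is the centre of its blue cross bar, 70 mm long (x axis), 14 mm wide (y axis), 18 mm high; z axis points up along the 12 mm shaft. The bar is the place to grip, fingers on its two long sides.
- key_mouth (a point): Centre of the socket's open lower end, 125 mm straight below key_handle. Socket: hexagonal outside, 33.5 mm over its corners, 23 mm tall; hexagonal recess 16 mm deep, 23.5 mm across flats, with two of its flats facing the key's x axis (along the bar), the pattern repeating every 60 degrees.
- bore_mouth (a point): Centre of the top rim of the fixed upright steel post, which is 85 mm tall and 54 mm in diameter with a vertical bore 38 mm in diameter. z axis up.
- nut_top (a point): Point on the bore axis 65 mm below bore_mouth: top of the nut's hexagon (nut untouched). Fixed to the post, so it does NOT show how the nut is turned; that must be felt. Flats not agreeing: the socket rests on the nut's corners, mouth at this height. Flats agreeing: it drops over the hexagon, at most 11 mm lower. The nut is sprung: gives after 3 N, 1.5 N per mm, for 5 mm, then solid.
- post: The post; origin on its axis at bench level. Holds a brass hexagon nut, 22 mm across flats, 14 mm tall, topped by a 5 mm high cone (22 mm wide below, 14 mm above) that centres the socket. The nut turns about the bore axis with some 0.05 N m of drag and 7 degrees of play either way in the socket. A flange 100 mm wide, 6 mm high, lies round the foot.
- collar (a joint): Turn (rad) of the brass collar with the red tab at the post's foot: 0 at the start, growing clockwise from above. The nut first runs freely clockwise by an unknown 17 to 49 degrees, the collar at rest; then it turns the collar along one to one, against about 0.21 N m in all. The green field spans 0.15 to 0.45. The collar stays where left and turns only through the nut.
- block_hole (a point): Centre of the mouth of the round hole in the fixed beech block, 75 x 75 x 45 mm; top face of the block, 45 mm above the bench. Hole 37.5 mm in diameter, 40 mm deep with a flat floor; the key stands in it, its mouth on the floor.
- canister_center (a point): Centre of a loose aluminium screw-top canister, 38 mm in diameter, 45 mm tall, to be left alone.
- watch_center (a point): Point 35 mm above the bench in the loose slotted beech stand (60 x 70 mm foot, 70 mm tall) that carries a black-dialled wristwatch, to be left alone.
- balance_center (a point): Centre of the loose brass balance tool, 40 mm in diameter, 50 mm tall, to be left alone.
- dish_rim (a point): Centre of the rim of the loose white porcelain rinse dish, 90 mm in diameter, 28 mm tall, to be left alone.
Not all that is in view belongs to the job. What is shaped like the part that bears block_hole but white is not meant.

How it is judged (in metres and radians):
On the way, in this order (a step that is already met when the one before it is completed fails the run):
1. the socket is seated over the nut, its mouth at least 7.5 mm below the nut's untouched top, on the bore axis (z of key_mouth in the frame of nut_top below -0.0075 m and horizontal distance between key_mouth and nut_top below 0.004 m), for 0.1 s.
2. the collar's tab is turned into the green field with the key on the nut (value of joint collar above 0.15 rad and horizontal distance between key_mouth and nut_top below 0.004 m and z of key_mouth in the frame of nut_top below 0 m), for 0.1 s.
At the end, for the whole second after the job is handed in: The collar's tab is in the green field (0.15 to 0.45 rad), and the key stands upright (within 6 degrees), released, on the floor of the block's hole (mouth within 6 mm of the hole's axis and at least 35 mm deep) (value of joint collar between 0.15 and 0.45 rad and horizontal distance between key_mouth and block_hole below 0.006 m and z of key_mouth in the frame of block_hole below -0.035 m and angle between key_handle's own z axis and vertical below 0.1 rad); the robot touches nothing.
It fails at once if the tab is turned past the green field: the nut is over-tightened (collar over 0.45 rad) (value of joint collar above 0.45 rad).
It fails at once if the key bears on the post or its nut with more than 35 N (contact force between key and post above 35 N).
It fails at once if the canister, the watch stand, the balance tool or the dish is moved by more than 15 mm (distance of any of canister_center, watch_center, balance_center, dish_rim from where it was at the start of the episode above 0.015 m).
It also fails if it takes over 56 s, if anything falls off the work surface, if the arm or the gripper's body presses on something with over 40 N, if the wrist force passes 120 N, or if a joint passes its speed limit or range.

## Working session

There is one attempt and no reset: what is moved stays moved. The work goes in short steps, Python scripts to look and compute and a shell command to move; the robot and the scene stay as the last step left them, time stands still between calls to the robot, and variables do not carry over. Pictures are saved under pics/ and viewed, and the job is handed in when it is done.

```bash
ls; mkdir -p pics; python3 - <<'E'
from workcell import telemetry, grab_frame
import cv2
print(telemetry.read_state())
for n in ("scene","top"):
    f=grab_frame(n); cv2.imwrite(f"pics/{n}0.png",f["color"][:,:,::-1]); print({k:v for k,v in f.items() if k!="color"})
E
```

```text
pics
{'clock': 0.0, 'q': array([-6.97517804e+01,  7.51352813e+00,  8.53296299e+01, -6.93066383e-04,
        8.72591407e+01, -4.89374010e+00]), 'joint_velocities': array([ 0.00083471,  0.01718569,  0.05802521, -0.04042301, -0.05573147,
        0.01502698]), 'joint_efforts': array([-4.28035506e-03, -5.59852803e+01, -4.91765499e+01,  7.62310275e-02,
        3.56743333e-02, -1.51462477e-04]), 'tool_pos': array([ 0.25473371, -0.54262589,  0.21760053]), 'tool_rot': array([175.49395107,  89.89769893, 110.63594456]), 'contact_force': array([ 0.72601305, -0.03573571, -0.04535389]), 'torque': array([0.01977521, 0.04430301, 0.02457084]), 'gripper_width': 0.998778418657705}
{'vfov': 46.52634500800178, 'cx': 285.6787488338522, 'cy': 205.56079792979062, 'rvec': array([ 2.13649734,  0.92484039, -0.38893891]), 'tvec': array([-0.40804879, -0.19536301,  1.27969935])}
{'vfov': 43.94889159331832, 'cx': 280.66319485200785, 'cy': 205.7962277729305, 'rvec': array([ 2.01413827, -2.19500694,  0.25789431]), 'tvec': array([0.05746086, 0.60369474, 0.81975772])}
```

View pics/scene0.png

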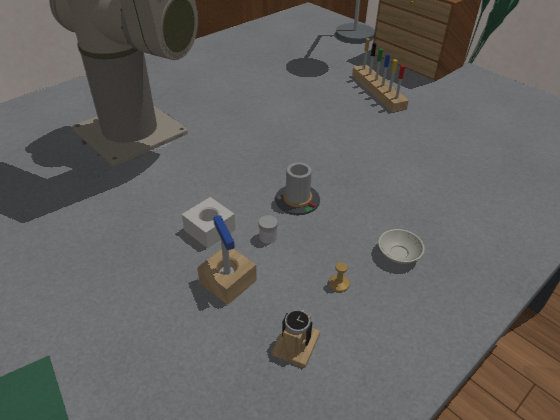

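View pics/top0.png

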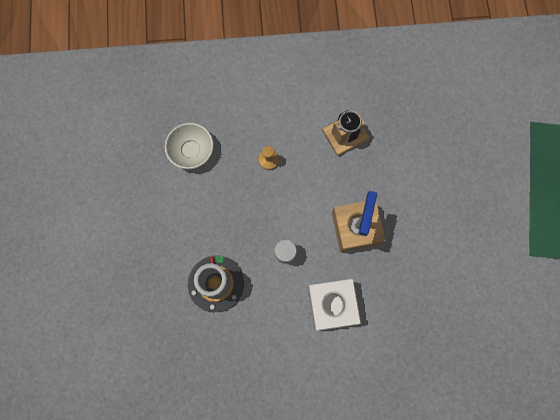

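The pictures show the post at about (299,182) in scene and (210,280) in top, with the blue bar at (225,232) and (369,213). The wooden block is at (358,225) in top, and the white decoy lies beside it. Next I measure.

```bash
cat > h.py <<'E'
import numpy as np, cv2
from workcell import telemetry, grab_frame
class Cam:
    def __init__(s,n):
        f=grab_frame(n); s.im=f["color"]; s.h=s.im.shape[0]
        s.f=s.h/2/np.tan(np.radians(f["vfov"])/2); s.K=np.array([[s.f,0,f["cx"]],[0,s.f,f["cy"]],[0,0,1]])
        s.R=cv2.Rodrigues(f["rvec"])[0]; s.t=np.array(f["tvec"]); s.C=-s.R.T@s.t
        s.P=s.K@np.c_[s.R,s.t]
    def plane(s,uv,z):
        uv=np.atleast_2d(uv).astype(float); d=(np.linalg.inv(s.K)@np.c_[uv,np.ones(len(uv))].T).T@s.R
        return s.C+d*((z-s.C[2])/d[:,2])[:,None]
    def proj(s,X):
        X=np.atleast_2d(X); p=(X@s.R.T+s.t)@s.K.T; return p[:,:2]/p[:,2:]
def tri(a,ua,b,ub):
    X=cv2.triangulatePoints(a.P,b.P,np.float64(ua).reshape(2,1),np.float64(ub).reshape(2,1)); return (X[:3]/X[3]).ravel()
E
python3 - <<'E'
from h import *
T=Cam("top");S=Cam("scene")
for n,c,box in(("top",T,(290,100,180,250)),("scene",S,(170,150,180,160))):
    hsv=cv2.cvtColor(c.im,cv2.COLOR_RGB2HSV)
    m=cv2.inRange(hsv,(105,120,40),(130,255,255)); nn,l,st,ce=cv2.connectedComponentsWithStats(m)
    i=1+np.argmax(st[1:,4]); p=np.argwhere(l==i)[:,::-1].astype(np.float32)
    print(n,st[i],ce[i],cv2.minAreaRect(p)); c.rect=cv2.minAreaRect(p)
    print(np.round(cv2.boxPoints(c.rect),1).tolist(), c.C)
    x,y,w,h=box
    cv2.imwrite(f"pics/{n}_key.png",cv2.resize(c.im[y:y+h,x:x+w,::-1],None,fx=3 if n=="scene" else 2.4,fy=3 if n=="scene" else 2.4,interpolation=cv2.INTER_CUBIC))
x,y,w,h=150,220,130,110
cv2.imwrite("pics/top_post.png",cv2.resize(T.im[y:y+h,x:x+w,::-1],None,fx=5,fy=5,interpolation=cv2.INTER_CUBIC))
x,y,w,h=260,150,80,70
cv2.imwrite("pics/scene_post.png",cv2.resize(S.im[y:y+h,x:x+w,::-1],None,fx=8,fy=8,interpolation=cv2.INTER_CUBIC))
print(T.plane([[210,279],[369,213],[358,225]],.085)[:,:2])
E
```

```text
top [359 191  18  44 399] [367.67919799 212.89724311] ((367.558837890625, 212.73529052734375), (9.43647575378418, 43.92842483520508), 12.528807640075684)
[[358.20001220703125, 233.1999969482422], [367.70001220703125, 190.3000030517578], [376.8999938964844, 192.3000030517578], [367.3999938964844, 235.1999969482422]] [0.40523741 0.02708219 0.93530797]
scene [214 216  20  34 302] [223.79470199 232.0794702 ] ((223.7000274658203, 231.9000244140625), (36.224300384521484, 8.497057914733887), 63.43495178222656)
[[211.8000030517578, 217.60000610351562], [219.39999389648438, 213.8000030517578], [235.60000610351562, 246.1999969482422], [228.0, 250.0]] [ 1.05727041 -0.46697285  0.71162954]
[[ 0.49097462  0.13068715]
 [ 0.57784642 -0.14040518]
 [ 0.55910486 -0.11959172]]
```

```bash
python3 - <<'E'
import cv2,numpy as np
a=cv2.imread('pics/top_key.png');print(a.shape)
E
```

```text
(600, 432, 3)
```

View pics/top_key.png

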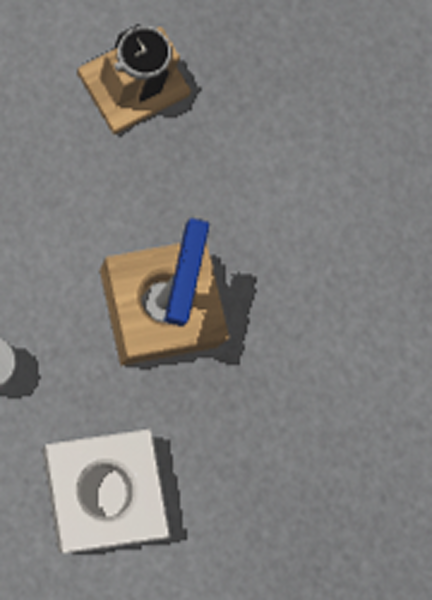

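View pics/scene_key.png

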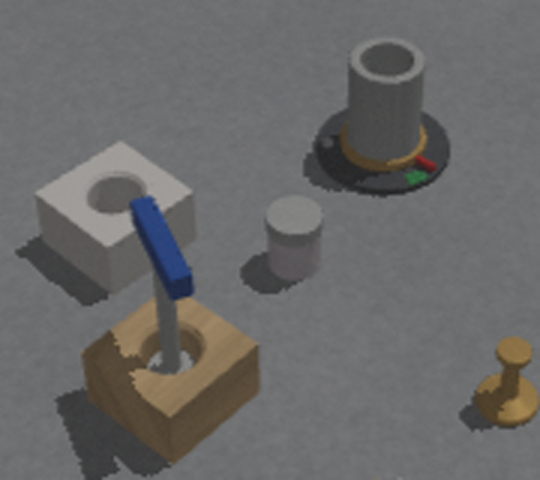

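View pics/top_post.png

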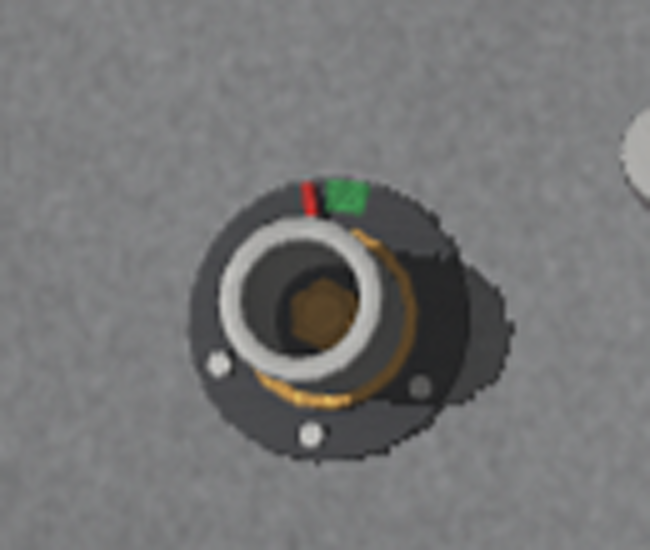

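View pics/scene_post.png

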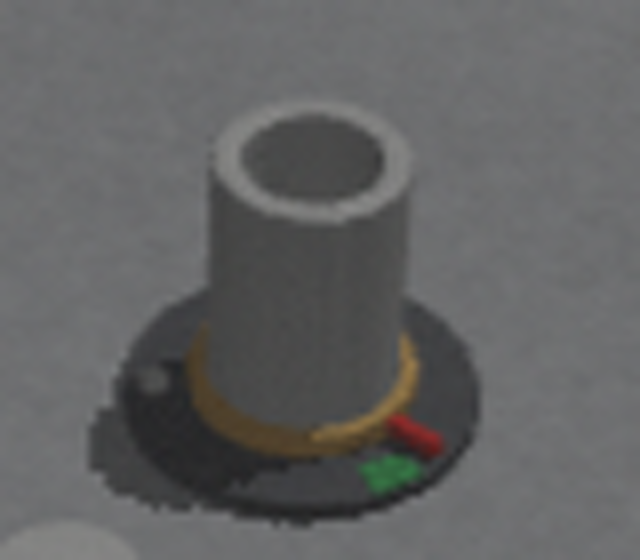

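```bash
cat >> h.py <<'E'
from scipy.spatial.transform import Rotation as Ro
def tool():
    s=telemetry.read_state(); R=Ro.from_euler('xyz',s["tool_rot"],degrees=True).as_matrix(); return s,s["tool_pos"],R
def big(m,seed=None):
    nn,l,st,ce=cv2.connectedComponentsWithStats(m,connectivity=4)
    i=1+np.argmax(st[1:,4]) if seed is None else l[seed[1],seed[0]]
    return (l==i).astype(np.uint8),ce[i],st[i]
def bluemask(c):
    return big(cv2.inRange(cv2.cvtColor(c.im,cv2.COLOR_RGB2HSV),(105,120,40),(130,255,255)))
E
python3 - <<'E'
from h import *
T=Cam("top");S=Cam("scene")
mt,ct,_=bluemask(T);ms,cs,_=bluemask(S)
X=tri(T,ct,S,cs);print("bar centre tri",X,"reproj",T.proj(X)-ct,S.proj(X)-cs)
for c,cc,m in((T,ct,mt),(S,cs,ms)):
    print("plane .130",c.plane(cc,.130))
    r=cv2.minAreaRect(np.argwhere(m)[:,::-1].astype(np.float32)); b=cv2.boxPoints(r)
    e=[(b[i],b[(i+1)%4]) for i in range(4)]; e.sort(key=lambda q:-np.linalg.norm(q[0]-q[1]))
    for q in e[:2]:
        w=c.plane(q,.130); d=w[1]-w[0]; print("yaw",np.degrees(np.arctan2(d[1],d[0]))%180, np.linalg.norm(d))
    p=np.argwhere(m)[:,::-1].astype(np.float32); vx,vy,x0,y0=cv2.fitLine(p,cv2.DIST_L2,0,.01,.01).ravel()
    w=c.plane([[x0-20*vx,y0-20*vy],[x0+20*vx,y0+20*vy]],.13); d=w[1]-w[0]; print("pca yaw",np.degrees(np.arctan2(d[1],d[0]))%180)
# post rim : threshold gray level
g=cv2.cvtColor(T.im,cv2.COLOR_RGB2GRAY); print(g[279,185:240]); print(g[225,325:400]); 
g2=cv2.cvtColor(S.im,cv2.COLOR_RGB2GRAY); print(g2[171,280:320]); print(g2[160:185,299])
s,p,R=tool(); print(p,"\n",R.round(3))
E
```

```text
bar centre tri [ 0.56959317 -0.12907707  0.12931382] reproj [[-0.36284699 -0.21607153]] [[-0.45213204  0.01820723]]
plane .130 [[ 0.56905591 -0.12947421  0.13      ]]
yaw 160.84540434398355 0.07188329942938235
yaw 160.61678872870485 0.07183099659026093
pca yaw 160.3265746927939
plane .130 [[ 0.57064639 -0.12888893  0.13      ]]
yaw 160.1374561912543 0.08370333215697393
yaw 160.86524686225678 0.08267937849975067
pca yaw 159.55361598917364
[126 130 129  86  76  74  76  74  79 182 185 171 158  80  59  60  62  62
  62  64  61  44  37  46  63  64  62  66  69  70  71  67  62  60  61  61
  39 178 183 169 159  90  60  61  60  66  71  65  41  39  39  40  39  39
  39]
[130 127 128 129 131 132 131 134 134 112  96  91  90 166 171 169 168 165
 163 156 151 151 125  95  74  75 136 163 167 141 101  92  90  86  80  51
  61  73  73  73  71  72  71  70  61  60  72  81  81  79  80  80  79  80
  79  80  80  64  61  63  64  63  63  65  63  62  61  63  64  62 105 124
 127 128 129]
[111 113 110 111 107 107  84 117 126 127 111  87  77  71  74  73  74  73
  75  75  74  74  74  73  71  71  70  77 118 128 129 112 108 108 110 110
 110 110 110 111]
[109 109 118 127  94  78  72  75  75  75  75  75  75  75  75 100 126 109
  76  73  75  76  73  74  73]
[ 0.25485375 -0.542951    0.21825772] 
 [[-0.     0.905  0.425]
 [ 0.001  0.425 -0.905]
 [-1.     0.    -0.001]]
```

```bash
python3 - <<'E'
from h import *
T=Cam("top");S=Cam("scene")
def rim(c,lo,box):
    g=cv2.cvtColor(c.im,cv2.COLOR_RGB2GRAY); x,y,w,h=box
    hsv=cv2.cvtColor(c.im,cv2.COLOR_RGB2HSV)
    m=((g>lo)&(hsv[...,1]<60)).astype(np.uint8); k=np.zeros_like(m);k[y:y+h,x:x+w]=m[y:y+h,x:x+w]
    k,ce,st=big(k); print(st)
    cs,hi=cv2.findContours(k,cv2.RETR_CCOMP,cv2.CHAIN_APPROX_NONE)
    for q in sorted(cs,key=len)[-2:]:
        e=cv2.fitEllipse(q); print(len(q),e,c.plane(e[0],.085))
rim(T,125,(192,258,38,44)); rim(S,92,(285,163,28,24))
# block hole
g=cv2.cvtColor(T.im,cv2.COLOR_RGB2HSV)
x,y=205,272; cv2.imwrite("pics/nut.png",cv2.resize(np.clip(T.im[y:y+25,x:x+22,::-1].astype(int)*2,0,255).astype(np.uint8),None,fx=24,fy=24,interpolation=cv2.INTER_CUBIC))
E
```

```text
[194 263  32  33 367]
70 ((209.4942626953125, 279.3269958496094), (24.534469604492188, 25.503280639648438), 49.325435638427734) [[0.49051794 0.13153383 0.085     ]]
90 ((209.4666748046875, 279.3653869628906), (31.025243759155273, 31.915189743041992), 36.37570571899414) [[0.4904599  0.13158184 0.085     ]]
[285 163  28  24 255]
43 ((298.7494812011719, 169.39132690429688), (11.573257446289062, 18.77573013305664), 91.6612548828125) [[0.49135958 0.13054756 0.085     ]]
127 ((298.4749755859375, 174.8472137451172), (28.43453025817871, 31.535993576049805), 0.549632728099823) [[0.5042201  0.11693791 0.085     ]]
```

View pics/nut.png

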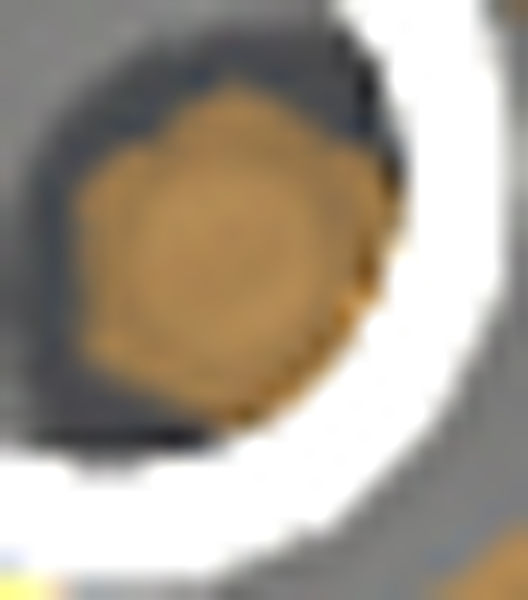

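```bash
python3 - <<'E'
from h import *
T=Cam("top")
P=np.array([[235,80],[80,195],[85,355],[235,420],[390,200]])/24-0.5+[205,272]
w=T.plane(P,.018)[:,:2]; print(w)
c=T.plane([[237/24-.5+205,255/24-.5+272]],.02)[0,:2]; print(c)
a=np.degrees(np.arctan2(*(w-c).T[::-1]));print(a%60, "corner dir -> flat normal", (a+30)%60)
e=w[2]-w[1];print("left flat dir",np.degrees(np.arctan2(e[1],e[0])),"normal mod60",(np.degrees(np.arctan2(e[1],e[0]))+90)%60)
e=w[4]-w[0];print((np.degrees(np.arctan2(e[1],e[0]))+90)%60)
e=w[3]-w[2];print((np.degrees(np.arctan2(e[1],e[0]))+90)%60)
e=w[1]-w[0];print((np.degrees(np.arctan2(e[1],e[0]))+90)%60)
s,p,R=tool();print(np.array([.5697,-.129,.20])-p, R.T@(np.array([.5697,-.129,.20])-p)*100)
E
```

```text
[[0.50434467 0.13094928]
 [0.49696915 0.14268818]
 [0.48538107 0.14295816]
 [0.47976853 0.13236291]
 [0.49466535 0.12019106]]
[0.49145656 0.13130619]
[58.41369616  4.1579145  57.53813291 54.83390445 46.1027046 ] corner dir -> flat normal [28.41369616 34.1579145  27.53813291 24.83390445 16.1027046 ]
left flat dir 178.66534656110628 normal mod60 28.665346561106276
18.021812288575433
32.088862427094924
32.1410638193762
[ 0.31476073  0.41408971 -0.01854955] [  1.86049067  46.08868602 -24.10930306]
```

```bash
python3 -m pendant '[{"delta_pos":[0.2,4.6,-2.4],"twist":-0.18,"gripper":1},{"delta_pos":[0.4,9.2,-4.8],"twist":-0.36,"gripper":1},{"delta_pos":[0.5,13.8,-7.2],"twist":-0.54,"gripper":1},{"delta_pos":[0.5,18.4,-9.6],"twist":-0.72,"gripper":1},{"delta_pos":[0.5,23,-12],"twist":-0.9,"gripper":1}]'
cat >> h.py <<'E'
def go(x,y,z,ang):
    s,p,R=tool(); a=np.degrees(np.arctan2(R[1,2],R[0,2])); d=(a-ang+180)%360-180
    dd=R.T@(np.array([x,y,z])-p)*100
    print("clk",round(s["clock"],2),"tcp",p.round(4),"zang",round(a,2),"tilt",R[2].round(4),"q6",round(s["q"][5],1),"F",s["contact_force"].round(2),"M",s["torque"].round(3),"w",round(s["gripper_width"],3)); print("delta cm",dd.round(2),"twist",round(np.radians(d),3), "axes y",R[:,1].round(3),"z",R[:,2].round(3))
E
python3 -c "
from h import *
go(.5697,-.129,.2,70.6)"
```

```text
clock: 1.08
tool_pos: [0.413, -0.3354, 0.2138]
tool_rot: [-26.2, 90.0, -39.1]
contact_force: [0.9, 0.1, 0.3]
gripper_width: 1.003
clk 1.07 tcp [ 0.413  -0.3354  0.2138] zang -12.96 tilt [-1.e+00 -2.e-04  5.e-04] q6 -31.6 F [0.87 0.13 0.27] M [-0.008 -0.128 -0.012] w 1.003
delta cm [ 1.38 23.63 10.64] twist -1.458 axes y [ 0.224  0.975 -0.   ] z [ 0.975 -0.224  0.   ]
```

```bash
python3 -m pendant '[{"delta_pos":[0.3,4.7,2.1],"twist":-0.18,"gripper":1},{"delta_pos":[0.6,9.4,4.2],"twist":-0.36,"gripper":1},{"delta_pos":[0.9,14.1,6.3],"twist":-0.54,"gripper":1},{"delta_pos":[1.2,18.8,8.5],"twist":-0.72,"gripper":1},{"delta_pos":[1.4,23.6,10.6],"twist":-0.9,"gripper":1}]'
python3 -c "
from h import *
go(.5697,-.129,.2,70.6)"
```

```text
clock: 1.7
tool_pos: [0.5705, -0.1301, 0.1997]
tool_rot: [-67.3, 90.0, -28.7]
contact_force: [0.7, 0.1, -0.1]
gripper_width: 1.003
clk 1.7 tcp [ 0.5705 -0.1301  0.1997] zang 38.61 tilt [-1.e+00 -4.e-04  2.e-04] q6 -56.5 F [ 0.71  0.07 -0.11] M [-0.039 -0.139  0.007] w 1.003
delta cm [-0.03  0.13  0.  ] twist -0.558 axes y [-0.624  0.781 -0.   ] z [0.781 0.624 0.   ]
```

```bash
python3 -m pendant '[{"delta_pos":[0,0.03,0],"twist":-0.18,"gripper":1},{"delta_pos":[0,0.06,0],"twist":-0.36,"gripper":1},{"delta_pos":[0,0.1,0],"twist":-0.54,"gripper":1},{"delta_pos":[0,0.1,0],"twist":-0.558,"gripper":1},{"delta_pos":[0,0.1,0],"twist":-0.558,"gripper":1}]'
python3 - <<'E'
from h import *
go(.5697,-.129,.111,70.6)
T=Cam("top");S=Cam("scene")
cv2.imwrite("pics/s1.png",cv2.resize(S.im[120:320,100:380,::-1],None,fx=2.8,fy=2.8));cv2.imwrite("pics/t1.png",cv2.resize(T.im[120:300,250:480,::-1],None,fx=3,fy=3))
E
```

```text
clock: 2.33
tool_pos: [0.569, -0.1308, 0.1997]
tool_rot: [-79.8, 90.0, -9.8]
contact_force: [-0.1, -0.1, 0.6]
gripper_width: 0.996
clk 2.33 tcp [ 0.569  -0.1308  0.1997] zang 70.04 tilt [-1.e+00 -1.e-04  0.e+00] q6 -88.0 F [-0.12 -0.06  0.61] M [ 0.037 -0.18   0.012] w 0.996
delta cm [ 8.87 -0.01  0.19] twist -0.01 axes y [-0.94   0.341 -0.   ] z [0.341 0.94  0.   ]
```

View pics/s1.png

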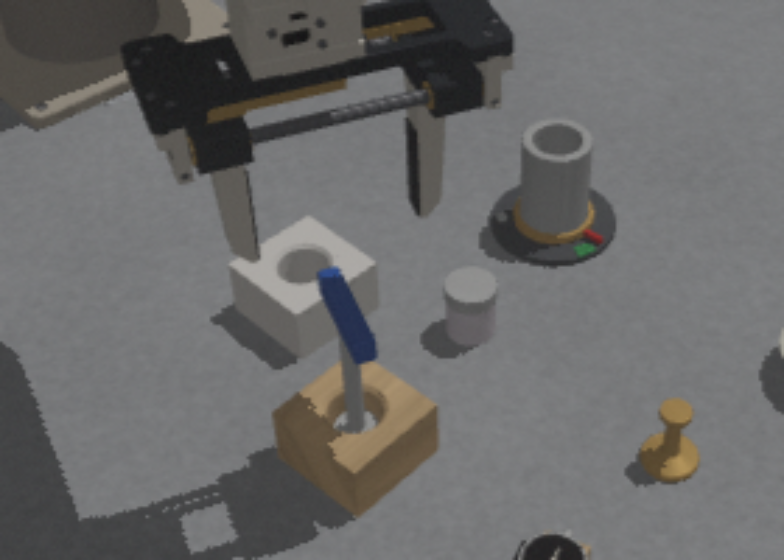

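View pics/t1.png

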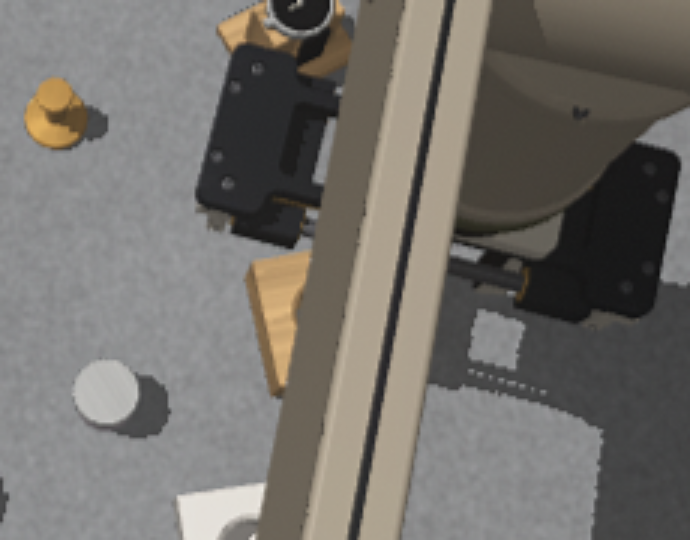

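```bash
python3 -m pendant '[{"delta_pos":[3,0,0.1],"twist":-0.01,"gripper":1},{"delta_pos":[6,0,0.2],"twist":-0.01,"gripper":1},{"delta_pos":[8.5,0,0.2],"twist":-0.01,"gripper":1},{"delta_pos":[8.87,0,0.2],"twist":-0.01,"gripper":1},{"delta_pos":[8.87,0,0.2],"twist":-0.01,"gripper":0.7}]' 10
python3 -c "
from h import *
go(.5697,-.129,.111,70.6)"
```

```text
clock: 3.05
tool_pos: [0.5699, -0.1289, 0.1116]
tool_rot: [-81.2, 90.0, -10.4]
contact_force: [0.7, 0.3, 0.3]
gripper_width: 0.937
clk 3.05 tcp [ 0.5699 -0.1289  0.1116] zang 70.77 tilt [-1.e+00 -4.e-04  1.e-04] q6 -88.5 F [0.74 0.26 0.33] M [ 0.008 -0.233  0.001] w 0.937
delta cm [ 0.06  0.01 -0.01] twist 0.003 axes y [-0.944  0.329 -0.   ] z [0.329 0.944 0.   ]
```

```bash
python3 -m pendant '[{"delta_pos":[0.05,0,0],"twist":0,"gripper":0},{"delta_pos":[0.05,0,0],"twist":0,"gripper":0},{"delta_pos":[0.05,0,0],"twist":0,"gripper":0},{"delta_pos":[0.05,0,0],"twist":0,"gripper":0},{"delta_pos":[0.05,0,0],"twist":0,"gripper":0}]' 10
python3 -c "
from h import *
go(.5697,-.129,.111,70.6)"
```

```text
clock: 3.68
tool_pos: [0.5696, -0.1288, 0.1105]
tool_rot: [-120.9, 90.0, -50.0]
contact_force: [-0.5, 0.3, -0.1]
gripper_width: 0.4
clk 3.67 tcp [ 0.5696 -0.1288  0.1105] zang 70.82 tilt [-1. -0. -0.] q6 -88.6 F [-0.46  0.3  -0.07] M [ 0.058 -0.081 -0.057] w 0.4
delta cm [-0.05 -0.01 -0.01] twist 0.004 axes y [-0.944  0.329 -0.   ] z [ 0.329  0.944 -0.   ]
```

```bash
python3 -m pendant '[{"delta_pos":[0,0,0],"twist":0,"gripper":0},{"delta_pos":[0,0,0],"twist":0,"gripper":0},{"delta_pos":[0,0,0],"twist":0,"gripper":0},{"delta_pos":[0,0,0],"twist":0,"gripper":0},{"delta_pos":[0,0,0],"twist":0,"gripper":0}]' 15
python3 -m pendant '[{"delta_pos":[0,0,0],"twist":0,"gripper":0},{"delta_pos":[0,0,0],"twist":0,"gripper":0}]' 55
python3 -c "
from h import *
go(.5697,-.129,.111,70.6)"
```

```text
clock: 4.3
tool_pos: [0.5696, -0.1289, 0.1104]
tool_rot: [129.5, 90.0, -159.7]
contact_force: [0.2, -1.5, -0.2]
gripper_width: 0.15
clock: 4.55
tool_pos: [0.5696, -0.1288, 0.1104]
tool_rot: [81.8, 90.0, 152.6]
contact_force: [-0.7, -0.2, -1.3]
gripper_width: 0.146
clk 4.55 tcp [ 0.5696 -0.1288  0.1104] zang 70.82 tilt [-1.e+00  1.e-04  0.e+00] q6 -88.6 F [-0.73 -0.16 -1.32] M [-0.072 -0.089 -0.012] w 0.146
delta cm [-0.06 -0.01 -0.01] twist 0.004 axes y [-0.944  0.329  0.   ] z [0.329 0.944 0.   ]
```

```bash
python3 -m pendant '[{"delta_pos":[-1,0,0],"twist":0,"gripper":0},{"delta_pos":[-3.5,0,0],"twist":0,"gripper":0},{"delta_pos":[-6.5,0,0],"twist":0,"gripper":0},{"delta_pos":[-9.5,0,0],"twist":0,"gripper":0},{"delta_pos":[-10.5,0,0],"twist":0,"gripper":0}]'
python3 - <<'E'
from h import *
go(.491,.131,.216,59.2)
S=Cam("scene")
cv2.imwrite("pics/s2.png",cv2.resize(S.im[120:320,100:380,::-1],None,fx=2.8,fy=2.8))
E
```

```text
clock: 5.18
tool_pos: [0.5708, -0.1291, 0.2183]
tool_rot: [-87.7, 89.8, -16.9]
contact_force: [-0.5, 0.8, -2.2]
gripper_width: 0.147
clk 5.17 tcp [ 0.5708 -0.1291  0.2183] zang 70.82 tilt [-1.e+00 -4.e-03  2.e-04] q6 -88.6 F [-0.51  0.8  -2.25] M [ 0.022 -0.17  -0.013] w 0.147
delta cm [ 0.17 16.08 21.95] twist 0.203 axes y [-0.944  0.328 -0.004] z [0.328 0.945 0.   ]
```

View pics/s2.png

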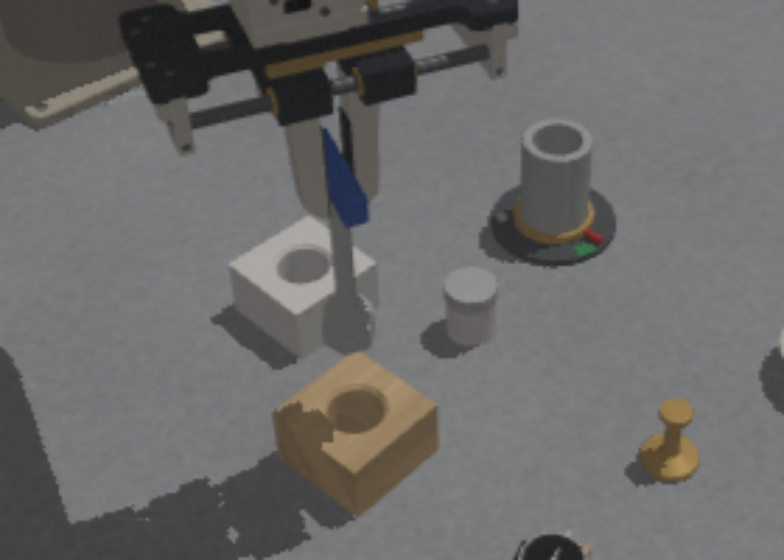

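```bash
python3 -m pendant '[{"delta_pos":[0,2,2.7],"twist":0.03,"gripper":0},{"delta_pos":[0,6,8.2],"twist":0.08,"gripper":0},{"delta_pos":[0,10,13.7],"twist":0.13,"gripper":0},{"delta_pos":[0,14,19.2],"twist":0.18,"gripper":0},{"delta_pos":[0,16.08,21.95],"twist":0.2,"gripper":0}]'
python3 -m pendant '[{"delta_pos":[0,0,0],"twist":0,"gripper":0},{"delta_pos":[0,0,0],"twist":0,"gripper":0}]'
python3 - <<'E'
from h import *
go(.491,.131,.206,59.2)
S=Cam("scene")
np.save("s3.npy",S.im)
cv2.imwrite("pics/s3.png",cv2.resize(S.im[70:220,220:400,::-1],None,fx=4,fy=4,interpolation=cv2.INTER_CUBIC))
T=Cam("top"); cv2.imwrite("pics/t3.png",T.im[:,:,::-1])
E
```

```text
clock: 5.85
tool_pos: [0.4882, 0.1333, 0.214]
tool_rot: [121.0, 89.9, -179.6]
contact_force: [1.1, -0.2, -2.4]
gripper_width: 0.146
clock: 6.1
tool_pos: [0.4895, 0.131, 0.2145]
tool_rot: [151.3, 89.9, -149.3]
contact_force: [0.1, -0.9, -2.1]
gripper_width: 0.149
clk 6.1 tcp [0.4895 0.131  0.2145] zang 59.42 tilt [-1.0e+00  7.0e-04 -1.3e-03] q6 -50.2 F [ 0.07 -0.85 -2.1 ] M [-0.043 -0.164 -0.038] w 0.149
delta cm [ 0.85 -0.13  0.08] twist 0.004 axes y [-0.861  0.509  0.001] z [ 0.509  0.861 -0.001]
```

View pics/s3.png

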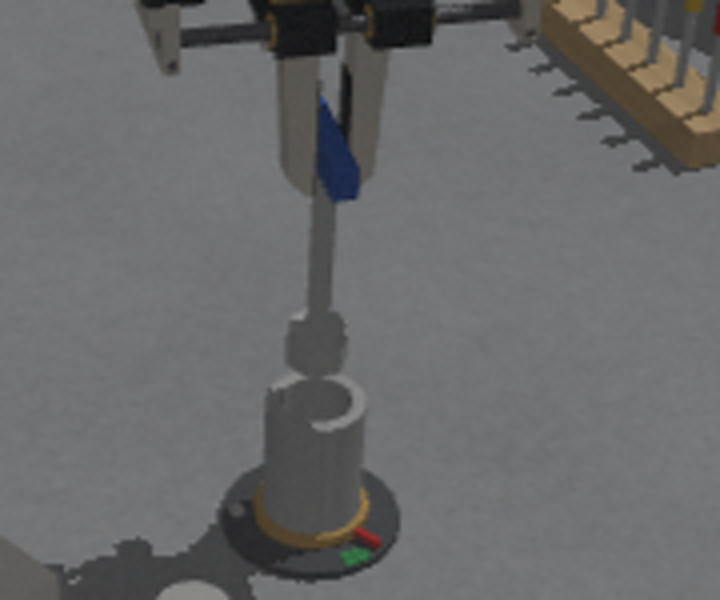

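View pics/t3.png

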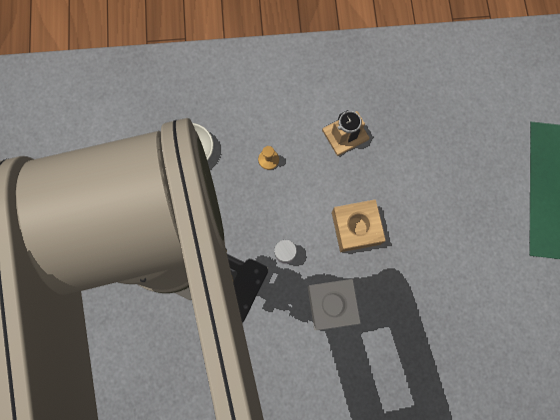

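```bash
python3 - <<'E'
from h import *
S=Cam("scene");im=np.load("s3.npy");S.im=im
p=np.array([.4895,.131])
for z in (.234,.21,.18,.15,.132,.1203,.1091): print(z,S.proj([*p,z]).round(1), (S.proj([*p,z])[0]-[220,70])*4)
print("rim",S.proj([.491,.131,.085]))
g=cv2.cvtColor(im,cv2.COLOR_RGB2GRAY)
for r in (125,130,135,140,145,150,155,160): print(r,g[r,286:314])
E
python3 -c "
from h import *
go(.491,.131,.206,59.2)"
```

```text
0.234 [[301.2 106.7]] [324.96439408 146.89269746]
0.21 [[300.7 117.6]] [322.89033724 190.45766897]
0.18 [[300.1 130.7]] [320.39360474 242.90082197]
0.15 [[299.5 143.3]] [317.99735934 293.23327211]
0.132 [[299.2 150.6]] [316.60535234 322.47198146]
0.1203 [[298.9 155.3]] [315.71822164 341.10590841]
0.1091 [[298.7 159.7]] [314.88169912 358.67682501]
rim [[298.78117137 169.22700372]]
125 [117 117 116 117 116 119 116 116 115 115 116 107  82  78  80  77  78  83
 112 117 115 117 116 115 115 114 117 116]
130 [114 116 115 115 114 115 115 116 114 115 115  98  81  78  78  80  78  91
 115 118 119 116 117 117 115 116 115 115]
135 [115 115 113 113 112 112 112 113 114 114 115  90  78  79  78  80  78 101
 115 116 116 116 114 117 116 118 117 118]
140 [111 113 114 115 115 115 116 114 114 112 114  84  76  79  77  78  77 111
 116 115 116 118 120 118 116 114 115 117]
145 [114 115 115 116 116 116 115 114 113 113 104  82  78  78  78  79  83 112
 117 119 117 119 120 119 118 117 116 117]
150 [112 112 111 111 112 116  96  85  85  84  78  76  79  79  78  76  78  79
  77  77 120 116 116 116 118 120 119 120]
155 [112 112 113 112 114  92  79  76  78  78  79  81  80  79  79  80  79  78
  76  75  87 111 114 115 116 116 117 114]
160 [111 112 113 114 114  92  78  77  76  77  77  81  79  79  81  81  80  80
  77  88 111 115 115 114 114 114 115 115]
clk 6.25 tcp [0.4901 0.1301 0.215 ] zang 59.26 tilt [-1.e+00  4.e-04 -7.e-04] q6 -50.2 F [-0.27  0.35 -2.16] M [ 0.002 -0.2   -0.072] w 0.143
delta cm [ 0.9  -0.03  0.12] twist 0.001 axes y [-0.86   0.511  0.   ] z [ 0.511  0.86  -0.001]
```

```bash
python3 -m pendant '[{"delta_pos":[0,-0.03,0.12],"twist":0,"gripper":0},{"delta_pos":[1,-0.03,0.12],"twist":0,"gripper":0},{"delta_pos":[2,-0.03,0.12],"twist":0,"gripper":0},{"delta_pos":[2.4,-0.03,0.12],"twist":0,"gripper":0},{"delta_pos":[2.6,-0.03,0.12],"twist":0,"gripper":0}]'
python3 -c "
from h import *
go(.491,.131,.16,59.2)"
```

```text
clock: 6.88
tool_pos: [0.4905, 0.1322, 0.1889]
tool_rot: [127.4, 90.0, -173.2]
contact_force: [0.3, 0.2, -2.1]
gripper_width: 0.145
clk 6.88 tcp [0.4905 0.1322 0.1889] zang 59.36 tilt [-1.e+00  6.e-04 -5.e-04] q6 -50.1 F [ 0.34  0.17 -2.14] M [ 0.019 -0.145 -0.01 ] w 0.145
delta cm [ 2.89 -0.11 -0.07] twist 0.003 axes y [-0.86   0.51   0.001] z [ 0.51  0.86 -0.  ]
```

```bash
python3 -m pendant '[{"delta_pos":[0.3,0,0],"twist":0,"gripper":0},{"delta_pos":[0.7,0,0],"twist":0,"gripper":0},{"delta_pos":[1.1,0,0],"twist":0,"gripper":0}]'
python3 - <<'E'
from h import *
go(.491,.131,.16,59.2)
S=Cam("scene")
cv2.imwrite("pics/s4.png",cv2.resize(S.im[70:220,220:400,::-1],None,fx=4,fy=4,interpolation=cv2.INTER_CUBIC))
E
```

```text
clock: 7.25
tool_pos: [0.4908, 0.1322, 0.1783]
tool_rot: [-42.5, 90.0, 16.9]
contact_force: [0.4, -0.6, -2.1]
gripper_width: 0.148
clk 7.25 tcp [0.4908 0.1322 0.1783] zang 59.36 tilt [-1.e+00 -2.e-04  2.e-04] q6 -50.1 F [ 0.44 -0.62 -2.07] M [ 0.007 -0.163 -0.038] w 0.148
delta cm [ 1.83 -0.08 -0.1 ] twist 0.003 axes y [-0.86  0.51 -0.  ] z [0.51 0.86 0.  ]
```

View pics/s4.png

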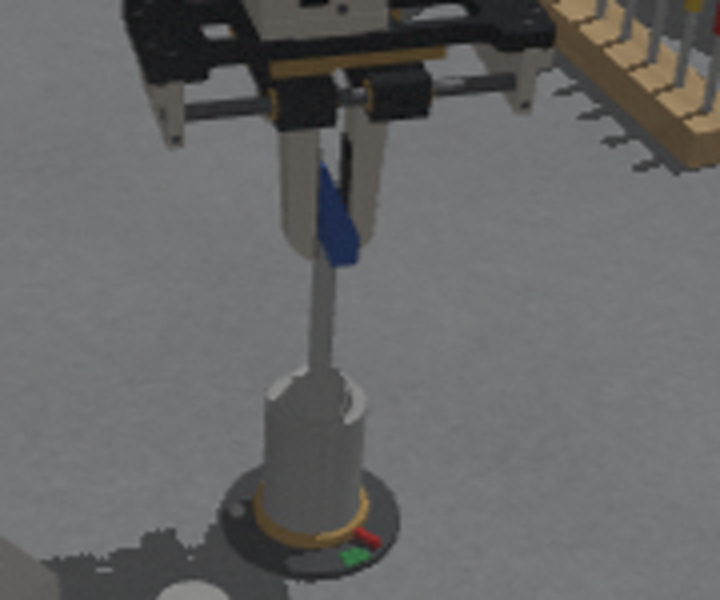

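```bash
python3 -m pendant '[{"delta_pos":[0.8,-0.03,-0.05],"twist":0,"gripper":0},{"delta_pos":[1.6,-0.03,-0.05],"twist":0,"gripper":0},{"delta_pos":[2.4,-0.03,-0.05],"twist":0,"gripper":0},{"delta_pos":[3.2,-0.03,-0.05],"twist":0,"gripper":0},{"delta_pos":[3.8,-0.03,-0.05],"twist":0,"gripper":0}]'
python3 -c "
from h import *
go(.491,.131,.1254,59.2)"
```

```text
clock: 7.92
tool_pos: [0.4905, 0.1316, 0.1397]
tool_rot: [129.2, 90.0, -171.5]
contact_force: [0.3, 0.0, -2.8]
gripper_width: 0.149
clk 7.92 tcp [0.4905 0.1316 0.1397] zang 59.36 tilt [-1.e+00  5.e-04 -4.e-04] q6 -50.1 F [ 0.3   0.03 -2.77] M [ 0.014 -0.172  0.019] w 0.149
delta cm [ 1.43 -0.07 -0.03] twist 0.003 axes y [-0.86  0.51  0.  ] z [ 0.51  0.86 -0.  ]
```

```bash
python3 -m pendant '[{"delta_pos":[0.3,0,0],"twist":0,"gripper":0},{"delta_pos":[0.6,0,0],"twist":0,"gripper":0},{"delta_pos":[0.9,0,0],"twist":0,"gripper":0},{"delta_pos":[1.1,0,0],"twist":0,"gripper":0},{"delta_pos":[1.2,0,0],"twist":0,"gripper":0}]'
python3 -m pendant '[{"delta_pos":[0.1,0,0],"twist":0,"gripper":0},{"delta_pos":[0.2,0,0],"twist":0,"gripper":0},{"delta_pos":[0.3,0,0],"twist":0,"gripper":0}]'
python3 -c "
from h import *
go(.491,.131,.1254,59.2)"
```

```text
clock: 8.55
tool_pos: [0.4907, 0.1316, 0.1283]
tool_rot: [86.1, 90.0, 145.5]
contact_force: [0.2, -0.5, -1.3]
gripper_width: 0.148
clock: 8.93
tool_pos: [0.4908, 0.1316, 0.1254]
tool_rot: [-43.1, 90.0, 16.3]
contact_force: [0.5, -0.2, -2.2]
gripper_width: 0.144
clk 8.93 tcp [0.4908 0.1316 0.1254] zang 59.36 tilt [-1.e+00 -1.e-04  1.e-04] q6 -50.1 F [ 0.46 -0.24 -2.22] M [-0.009 -0.205 -0.028] w 0.144
delta cm [ 0.   -0.05 -0.04] twist 0.003 axes y [-0.86  0.51 -0.  ] z [0.51 0.86 0.  ]
```

```bash
python3 -m pendant '[{"delta_pos":[0.1,0,0],"twist":0,"gripper":0},{"delta_pos":[0.2,0,0],"twist":0,"gripper":0}]'
python3 -m pendant '[{"delta_pos":[0.1,0,0],"twist":0,"gripper":0},{"delta_pos":[0.2,0,0],"twist":0,"gripper":0}]'
python3 -c "
from h import *
go(.491,.131,.1154,59.2)"
```

```text
clock: 9.18
tool_pos: [0.4908, 0.1316, 0.1234]
tool_rot: [-133.3, 90.0, -73.9]
contact_force: [0.3, -0.5, -2.5]
gripper_width: 0.146
clock: 9.43
tool_pos: [0.4908, 0.1316, 0.1214]
tool_rot: [-121.9, 90.0, -62.5]
contact_force: [0.0, -0.6, -1.4]
gripper_width: 0.145
clk 9.43 tcp [0.4908 0.1316 0.1214] zang 59.36 tilt [-1. -0. -0.] q6 -50.1 F [ 0.05 -0.55 -1.4 ] M [-0.007 -0.149  0.052] w 0.145
delta cm [ 0.6  -0.05 -0.04] twist 0.003 axes y [-0.86  0.51 -0.  ] z [ 0.51  0.86 -0.  ]
```

```bash
python3 -m pendant '[{"delta_pos":[0.1,0,0],"twist":0,"gripper":0},{"delta_pos":[0.2,0,0],"twist":0,"gripper":0}]'
python3 -m pendant '[{"delta_pos":[0.1,0,0],"twist":0,"gripper":0},{"delta_pos":[0.2,0,0],"twist":0,"gripper":0}]'
python3 -m pendant '[{"delta_pos":[0.1,0,0],"twist":0,"gripper":0},{"delta_pos":[0.15,0,0],"twist":0,"gripper":0}]'
python3 -c "
from h import *
go(.491,.131,.1154,59.2)"
```

```text
clock: 9.68
tool_pos: [0.4908, 0.1316, 0.1194]
tool_rot: [-140.7, 90.0, -81.3]
contact_force: [-0.4, -0.2, -2.3]
gripper_width: 0.148
clock: 9.93
tool_pos: [0.4908, 0.1316, 0.1174]
tool_rot: [109.3, 90.0, 168.7]
contact_force: [0.6, -0.5, -2.6]
gripper_width: 0.143
clock: 10.18
tool_pos: [0.4908, 0.1316, 0.1159]
tool_rot: [166.1, 90.0, -134.5]
contact_force: [-0.7, 0.5, -1.6]
gripper_width: 0.145
clk 10.18 tcp [0.4908 0.1316 0.1159] zang 59.36 tilt [-1.  0. -0.] q6 -50.1 F [-0.68  0.54 -1.59] M [-0.106 -0.176 -0.043] w 0.145
delta cm [ 0.05 -0.05 -0.04] twist 0.003 axes y [-0.86  0.51  0.  ] z [ 0.51  0.86 -0.  ]
```

```bash
cat >> h.py <<'E'
def tab(c,ctr=(.491,.131),z=.008):
    hsv=cv2.cvtColor(c.im,cv2.COLOR_RGB2HSV).copy()
    k=np.zeros(hsv.shape[:2],np.uint8);k[180:225,270:335]=1
    r=(cv2.inRange(hsv,(0,150,60),(8,255,255))|cv2.inRange(hsv,(172,150,60),(180,255,255)))*k
    g=cv2.inRange(hsv,(50,100,40),(80,255,255))*k
    o=[]
    for m in(r,g):
        p=np.argwhere(m)[:,::-1]
        if len(p)==0: o.append((0,0,0));continue
        w=c.plane(p,z)[:,:2]-np.array(ctr); a=np.unwrap(np.arctan2(w[:,1],w[:,0])); o.append((len(p),round(a.mean(),3),round(a.min(),3),round(a.max(),3),np.linalg.norm(w,axis=1).mean().round(4)))
    print("red",o[0],"green",o[1])
E
python3 -m pendant '[{"delta_pos":[0.05,0,0],"twist":0,"gripper":0},{"delta_pos":[0.08,0,0],"twist":0,"gripper":0},{"delta_pos":[0.08,0,0],"twist":0,"gripper":0}]'
python3 - <<'E'
from h import *
go(.491,.131,.1154,59.2)
S=Cam("scene");tab(S)
E
```

```text
clock: 10.55
tool_pos: [0.4908, 0.1316, 0.1151]
tool_rot: [44.1, 90.0, 103.5]
contact_force: [0.2, -0.8, -2.7]
gripper_width: 0.145
clk 10.55 tcp [0.4908 0.1316 0.1151] zang 59.36 tilt [-1.  0.  0.] q6 -50.1 F [ 0.16 -0.8  -2.71] M [-0.14  -0.144  0.077] w 0.145
delta cm [-0.03 -0.05 -0.04] twist 0.003 axes y [-0.86  0.51  0.  ] z [0.51 0.86 0.  ]
red (15, np.float64(0.183), np.float64(0.1), np.float64(0.264), np.float64(0.037)) green (20, np.float64(-0.228), np.float64(-0.372), np.float64(-0.083), np.float64(0.0444))
```

```bash
python3 -m pendant '[{"delta_pos":[0,0,0],"twist":0.08,"gripper":0},{"delta_pos":[0,0,0],"twist":0.16,"gripper":0},{"delta_pos":[0,0,0],"twist":0.24,"gripper":0},{"delta_pos":[0,0,0],"twist":0.3,"gripper":0}]'
python3 - <<'E'
from h import *
go(.491,.131,.1154,59.2)
S=Cam("scene");tab(S);print(telemetry.read_state()["torque"])
E
```

```text
clock: 11.1
tool_pos: [0.4908, 0.1313, 0.1152]
tool_rot: [-120.2, 90.0, -78.2]
contact_force: [0.4, -1.4, -2.5]
gripper_width: 0.147
clk 11.1 tcp [0.4908 0.1313 0.1152] zang 42.04 tilt [-1.e+00 -5.e-04 -3.e-04] q6 -32.8 F [ 0.43 -1.38 -2.52] M [-0.459 -0.139  0.078] w 0.147
delta cm [-0.02 -0.03 -0.01] twist -0.3 axes y [-0.67   0.743 -0.001] z [ 0.743  0.67  -0.   ]
red (15, np.float64(0.183), np.float64(0.108), np.float64(0.264), np.float64(0.0374)) green (20, np.float64(-0.228), np.float64(-0.372), np.float64(-0.083), np.float64(0.0444))
[-0.47883463 -0.1434763   0.07249461]
```

```bash
python3 -m pendant '[{"delta_pos":[0,-0.02,-0.02],"twist":0.04,"gripper":0},{"delta_pos":[0,-0.04,-0.03],"twist":0.08,"gripper":0},{"delta_pos":[0,-0.04,-0.03],"twist":0.1,"gripper":0},{"delta_pos":[0,-0.04,-0.03],"twist":0.1,"gripper":0}]'
python3 - <<'E'
from h import *
go(.491,.131,.1154,59.2)
S=Cam("scene");tab(S);print(telemetry.read_state()["torque"])
E
```

```text
clock: 11.65
tool_pos: [0.4908, 0.1311, 0.1152]
tool_rot: [-127.1, 90.0, -90.6]
contact_force: [-0.9, -1.3, -2.2]
gripper_width: 0.144
clk 11.65 tcp [0.4908 0.1311 0.1152] zang 36.48 tilt [-1.e+00 -1.e-04 -1.e-04] q6 -27.3 F [-0.85 -1.3  -2.2 ] M [-0.361 -0.119  0.013] w 0.144
delta cm [-0.02 -0.02  0.01] twist -0.396 axes y [-0.595  0.804 -0.   ] z [ 0.804  0.595 -0.   ]
red (16, np.float64(0.178), np.float64(0.1), np.float64(0.264), np.float64(0.0373)) green (20, np.float64(-0.228), np.float64(-0.372), np.float64(-0.083), np.float64(0.0444))
[-0.37999874 -0.15713096  0.06365647]
```

```bash
python3 -m pendant '[{"delta_pos":[0,-0.03,-0.03],"twist":0.05,"gripper":0},{"delta_pos":[0,-0.04,-0.03],"twist":0.1,"gripper":0},{"delta_pos":[0,-0.04,-0.03],"twist":0.14,"gripper":0},{"delta_pos":[0,-0.04,-0.03],"twist":0.14,"gripper":0}]'
python3 - <<'E'
from h import *
go(.491,.131,.1154,59.2)
S=Cam("scene");tab(S);print(telemetry.read_state()["torque"])
E
```

```text
clock: 12.2
tool_pos: [0.4908, 0.1307, 0.1152]
tool_rot: [45.5, 90.0, 74.0]
contact_force: [-0.4, -0.2, -1.4]
gripper_width: 0.145
clk 12.2 tcp [0.4908 0.1307 0.1152] zang 28.47 tilt [-1.e+00  1.e-04  1.e-04] q6 -19.4 F [-0.35 -0.19 -1.4 ] M [-0.249 -0.157  0.036] w 0.145
delta cm [-0.02  0.02  0.03] twist -0.536 axes y [-0.477  0.879  0.   ] z [0.879 0.477 0.   ]
red (17, np.float64(0.172), np.float64(0.082), np.float64(0.264), np.float64(0.0377)) green (20, np.float64(-0.228), np.float64(-0.372), np.float64(-0.083), np.float64(0.0444))
[-0.26504778 -0.18070922  0.01888225]
```

```bash
python3 -m pendant '[{"delta_pos":[0,0,0],"twist":0.05,"gripper":0},{"delta_pos":[0,0,0],"twist":0.1,"gripper":0},{"delta_pos":[0,0,0],"twist":0.1,"gripper":0}]'
python3 - <<'E'
from h import *
go(.491,.131,.1154,59.2)
S=Cam("scene");tab(S);print(telemetry.read_state()["torque"])
cv2.imwrite("pics/s5.png",cv2.resize(S.im[140:220,260:340,::-1],None,fx=7,fy=7,interpolation=cv2.INTER_CUBIC))
E
```

```text
clock: 12.62
tool_pos: [0.4908, 0.1306, 0.1151]
tool_rot: [125.0, 90.0, 147.8]
contact_force: [-0.4, -0.9, -1.2]
gripper_width: 0.148
clk 12.62 tcp [0.4908 0.1306 0.1151] zang 22.77 tilt [-1.  0. -0.] q6 -13.6 F [-0.43 -0.91 -1.22] M [-0.285 -0.03   0.006] w 0.148
delta cm [-0.03  0.02  0.03] twist -0.636 axes y [-0.387  0.922  0.   ] z [ 0.922  0.387 -0.   ]
red (16, np.float64(0.178), np.float64(0.1), np.float64(0.264), np.float64(0.0373)) green (20, np.float64(-0.228), np.float64(-0.372), np.float64(-0.083), np.float64(0.0444))
[-0.24384842 -0.0927079  -0.02302973]
```

View pics/s5.png

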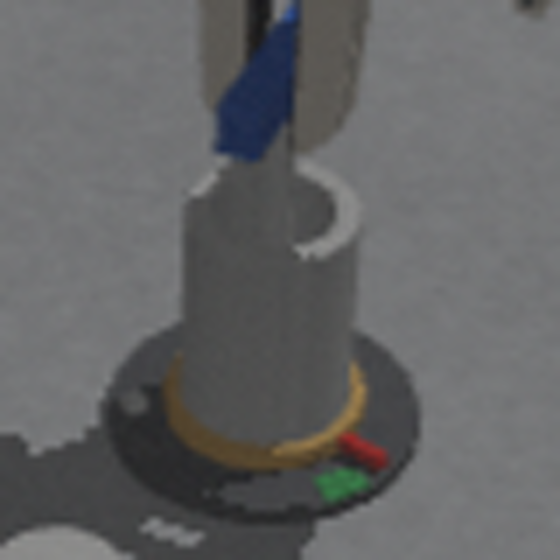

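The red tab at about (360,450) in the crop hasn't moved, and the bar turns with the jaws. I keep turning in small steps.

```bash
python3 -m pendant '[{"delta_pos":[0,0,0],"twist":0.05,"gripper":0},{"delta_pos":[0,0,0],"twist":0.1,"gripper":0},{"delta_pos":[0,0,0],"twist":0.1,"gripper":0}]'
python3 - <<'E'
from h import *
go(.491,.131,.1154,59.2)
S=Cam("scene");tab(S);print(telemetry.read_state()["torque"])
E
```

```text
clock: 13.05
tool_pos: [0.4908, 0.1306, 0.1151]
tool_rot: [167.9, 90.0, -175.0]
contact_force: [0.3, -0.9, -1.5]
gripper_width: 0.146
clk 13.05 tcp [0.4908 0.1306 0.1151] zang 17.05 tilt [-1.  0. -0.] q6 -7.9 F [ 0.28 -0.93 -1.53] M [-0.344 -0.003  0.02 ] w 0.146
delta cm [-0.03  0.03  0.03] twist -0.736 axes y [-0.293  0.956  0.   ] z [ 0.956  0.293 -0.   ]
red (14, np.float64(0.186), np.float64(0.1), np.float64(0.264), np.float64(0.0374)) green (20, np.float64(-0.228), np.float64(-0.372), np.float64(-0.083), np.float64(0.0444))
[-0.31869606 -0.05265938  0.03773955]
```

```bash
python3 -m pendant '[{"delta_pos":[0,0,0],"twist":0.05,"gripper":0},{"delta_pos":[0,0,0],"twist":0.1,"gripper":0},{"delta_pos":[0,0,0],"twist":0.1,"gripper":0}]'
python3 - <<'E'
from h import *
go(.491,.131,.1154,59.2)
S=Cam("scene");tab(S);print(telemetry.read_state()["torque"])
E
```

```text
clock: 13.48
tool_pos: [0.4908, 0.1306, 0.1151]
tool_rot: [158.6, 90.0, 169.9]
contact_force: [-0.4, -1.1, -1.5]
gripper_width: 0.145
clk 13.47 tcp [0.4908 0.1306 0.1151] zang 11.33 tilt [-1.e+00  0.e+00 -1.e-04] q6 -2.2 F [-0.38 -1.06 -1.46] M [-0.301  0.004  0.025] w 0.145
delta cm [-0.03  0.03  0.03] twist -0.835 axes y [-0.196  0.981  0.   ] z [ 0.981  0.196 -0.   ]
red (16, np.float64(0.178), np.float64(0.1), np.float64(0.264), np.float64(0.0373)) green (20, np.float64(-0.228), np.float64(-0.372), np.float64(-0.083), np.float64(0.0444))
[-0.29576154  0.10088101  0.02726908]
```

```bash
python3 -m pendant '[{"delta_pos":[0,0,0],"twist":0.05,"gripper":0},{"delta_pos":[0,0,0],"twist":0.1,"gripper":0},{"delta_pos":[0,0,0],"twist":0.1,"gripper":0}]'
python3 - <<'E'
from h import *
go(.491,.131,.1154,59.2)
S=Cam("scene");tab(S);print(telemetry.read_state()["torque"])
E
python3 -m pendant '[{"delta_pos":[0,0,0],"twist":0.05,"gripper":0},{"delta_pos":[0,0,0],"twist":0.1,"gripper":0},{"delta_pos":[0,0,0],"twist":0.1,"gripper":0}]'
python3 - <<'E'
from h import *
go(.491,.131,.1154,59.2)
S=Cam("scene");tab(S);print(telemetry.read_state()["torque"])
E
```

```text
clock: 13.9
tool_pos: [0.4907, 0.1306, 0.1151]
tool_rot: [-166.0, 90.0, -160.4]
contact_force: [-1.1, -0.7, -1.7]
gripper_width: 0.142
clk 13.9 tcp [0.4907 0.1306 0.1151] zang 5.61 tilt [-1.e+00 -0.e+00 -2.e-04] q6 3.5 F [-1.1  -0.74 -1.65] M [-0.256  0.057  0.168] w 0.142
delta cm [-0.03  0.04  0.03] twist -0.935 axes y [-0.098  0.995 -0.   ] z [ 0.995  0.098 -0.   ]
red (16, np.float64(0.155), np.float64(0.057), np.float64(0.264), np.float64(0.0362)) green (20, np.float64(-0.228), np.float64(-0.372), np.float64(-0.083), np.float64(0.0444))
[-0.27355052  0.07050851  0.07920388]
clock: 14.32
tool_pos: [0.4907, 0.1306, 0.1151]
tool_rot: [-164.6, 90.0, -164.7]
contact_force: [-0.6, -0.6, -1.2]
gripper_width: 0.145
clk 14.32 tcp [0.4907 0.1306 0.1151] zang -0.12 tilt [-1.e+00 -1.e-04 -2.e-04] q6 9.2 F [-0.61 -0.63 -1.18] M [-0.324  0.142  0.047] w 0.145
delta cm [-0.03  0.04  0.03] twist -1.035 axes y [ 0.002  1.    -0.   ] z [ 1.    -0.002 -0.   ]
red (14, np.float64(0.052), np.float64(-0.029), np.float64(0.181), np.float64(0.036)) green (16, np.float64(-0.256), np.float64(-0.372), np.float64(-0.131), np.float64(0.0449))
[-0.32058849  0.0874178   0.07071288]
```

```bash
python3 -m pendant '[{"delta_pos":[0,0,0],"twist":0.05,"gripper":0},{"delta_pos":[0,0,0],"twist":0.1,"gripper":0},{"delta_pos":[0,0,0],"twist":0.1,"gripper":0}]'
python3 - <<'E'
from h import *
go(.491,.131,.1154,59.2)
S=Cam("scene");tab(S);print(telemetry.read_state()["torque"])
cv2.imwrite("pics/s6.png",cv2.resize(S.im[140:220,260:340,::-1],None,fx=7,fy=7,interpolation=cv2.INTER_CUBIC))
E
```

```text
clock: 14.75
tool_pos: [0.4907, 0.1306, 0.1151]
tool_rot: [-167.9, 90.0, -173.7]
contact_force: [-1.4, -1.2, -1.5]
gripper_width: 0.145
clk 14.75 tcp [0.4907 0.1306 0.1151] zang -5.85 tilt [-1.e+00 -0.e+00 -2.e-04] q6 15.0 F [-1.43 -1.16 -1.54] M [-0.368  0.175  0.136] w 0.145
delta cm [-0.03  0.04  0.02] twist -1.135 axes y [ 0.102  0.995 -0.   ] z [ 0.995 -0.102 -0.   ]
red (13, np.float64(-0.055), np.float64(-0.125), np.float64(0.038), np.float64(0.0348)) green (12, np.float64(-0.283), np.float64(-0.372), np.float64(-0.135), np.float64(0.045))
[-0.30124833  0.19850378  0.1235382 ]
```

View pics/s6.png

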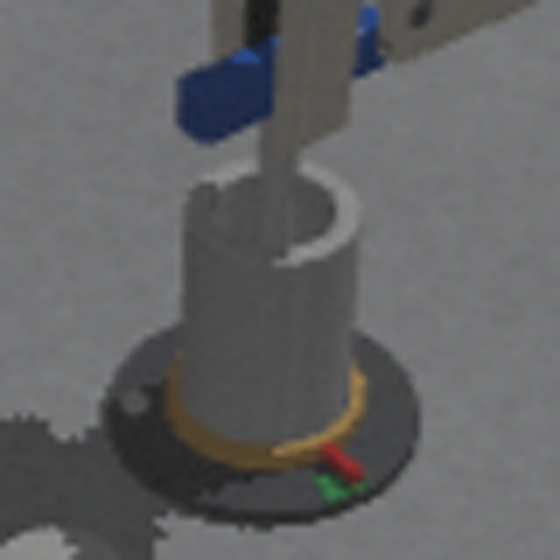

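```bash
python3 -m pendant '[{"delta_pos":[0,0,0],"twist":0.03,"gripper":0},{"delta_pos":[0,0,0],"twist":0.06,"gripper":0},{"delta_pos":[0,0,0],"twist":0.06,"gripper":0}]'
python3 - <<'E'
from h import *
go(.491,.131,.1154,59.2)
S=Cam("scene");tab(S);print(telemetry.read_state()["torque"])
cv2.imwrite("pics/s7.png",cv2.resize(S.im[140:220,260:340,::-1],None,fx=7,fy=7,interpolation=cv2.INTER_CUBIC))
E
```

```text
clock: 15.18
tool_pos: [0.4907, 0.1306, 0.1151]
tool_rot: [-168.0, 90.0, -177.4]
contact_force: [-1.3, -1.3, -1.6]
gripper_width: 0.144
clk 15.18 tcp [0.4907 0.1306 0.1151] zang -9.42 tilt [-1.e+00 -0.e+00 -1.e-04] q6 18.5 F [-1.33 -1.32 -1.56] M [-0.371  0.25   0.08 ] w 0.144
delta cm [-0.03  0.04  0.02] twist -1.198 axes y [ 0.164  0.987 -0.   ] z [ 0.987 -0.164 -0.   ]
red (12, np.float64(-0.13), np.float64(-0.212), np.float64(-0.02), np.float64(0.0355)) green (9, np.float64(-0.275), np.float64(-0.372), np.float64(-0.092), np.float64(0.045))
[-0.32728858  0.16221176  0.10310721]
```

View pics/s7.png

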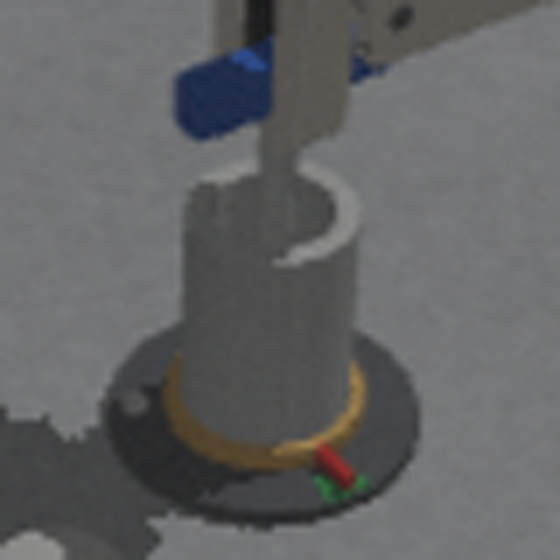

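```bash
python3 -m pendant '[{"delta_pos":[0,0,0],"twist":-0.05,"gripper":0},{"delta_pos":[0,0,0],"twist":-0.1,"gripper":0},{"delta_pos":[-0.3,0,0],"twist":-0.1,"gripper":0},{"delta_pos":[-0.8,0,0],"twist":-0.1,"gripper":0},{"delta_pos":[-1.4,0,0],"twist":-0.1,"gripper":0}]'
python3 - <<'E'
from h import *
go(.491,.131,.216,70.8)
S=Cam("scene");tab(S);print(telemetry.read_state()["torque"])
E
```

```text
clock: 15.85
tool_pos: [0.491, 0.1308, 0.1297]
tool_rot: [44.0, 90.0, 40.3]
contact_force: [-0.4, 0.1, -2.5]
gripper_width: 0.145
clk 15.85 tcp [0.491  0.1308 0.1297] zang -3.7 tilt [-1.e+00  3.e-04  3.e-04] q6 12.8 F [-0.37  0.11 -2.47] M [-0.056 -0.054 -0.021] w 0.145
delta cm [-8.63  0.03  0.01] twist -1.3 axes y [0.065 0.998 0.   ] z [ 0.998 -0.065  0.   ]
red (12, np.float64(-0.13), np.float64(-0.223), np.float64(-0.02), np.float64(0.0342)) green (9, np.float64(-0.275), np.float64(-0.372), np.float64(-0.092), np.float64(0.045))
[-0.04494923 -0.05755793  0.03247066]
```

Free of the nut, and the tab stayed put. Now I lift out.

```bash
python3 -m pendant '[{"delta_pos":[-1.2,0.03,0],"twist":0,"gripper":0},{"delta_pos":[-3.2,0.03,0],"twist":0,"gripper":0},{"delta_pos":[-5.4,0.03,0],"twist":0,"gripper":0},{"delta_pos":[-7.6,0.03,0],"twist":0,"gripper":0},{"delta_pos":[-8.7,0.03,0],"twist":0,"gripper":0}]'
python3 - <<'E'
from h import *
go(.5696,-.1288,.216,70.8)
E
```

```text
clock: 16.52
tool_pos: [0.4916, 0.1311, 0.2183]
tool_rot: [14.8, 89.8, 11.1]
contact_force: [0.4, 0.5, -2.7]
gripper_width: 0.148
clk 16.52 tcp [0.4916 0.1311 0.2183] zang -3.67 tilt [-1.0e+00  7.0e-04  2.7e-03] q6 12.8 F [ 0.41  0.51 -2.65] M [-0.02  -0.074  0.006] w 0.148
delta cm [  0.24 -25.44   9.44] twist -1.3 axes y [0.064 0.998 0.001] z [ 0.998 -0.064  0.003]
```

```bash
python3 -m pendant '[{"delta_pos":[0,-3.4,1.4],"twist":-0.15,"gripper":0},{"delta_pos":[0,-8.9,3.4],"twist":-0.33,"gripper":0},{"delta_pos":[0,-14.4,5.4],"twist":-0.51,"gripper":0},{"delta_pos":[0,-19.9,7.4],"twist":-0.69,"gripper":0},{"delta_pos":[0,-25.4,9.4],"twist":-0.87,"gripper":0}]'
python3 -m pendant '[{"delta_pos":[0,0,0],"twist":-0.15,"gripper":0},{"delta_pos":[0,0,0],"twist":-0.3,"gripper":0},{"delta_pos":[0,0,0],"twist":-0.43,"gripper":0},{"delta_pos":[0,0,0],"twist":-0.43,"gripper":0},{"delta_pos":[0,0,0],"twist":-0.43,"gripper":0}]'
python3 - <<'E'
from h import *
go(.5696,-.1288,.16,70.8)
S=Cam("scene");tab(S)
cv2.imwrite("pics/s8.png",cv2.resize(S.im[120:320,100:380,::-1],None,fx=2.8,fy=2.8,interpolation=cv2.INTER_CUBIC))
p=tool()[1]
for z in (p[2]+.0194,p[2]-.05,p[2]-.0939,p[2]-.1054): print(S.proj([p[0],p[1],z]).round(1),((S.proj([p[0],p[1],z])[0]-[100,120])*2.8).round())
E
```

```text
clock: 17.15
tool_pos: [0.5681, -0.1283, 0.2161]
tool_rot: [39.5, 90.0, 85.1]
contact_force: [0.8, 1.4, -1.5]
gripper_width: 0.142
clock: 17.77
tool_pos: [0.5678, -0.1266, 0.216]
tool_rot: [84.8, 90.0, 154.5]
contact_force: [-0.0, 0.3, -2.1]
gripper_width: 0.147
clk 17.77 tcp [ 0.5678 -0.1266  0.216 ] zang 69.7 tilt [-1.e+00  3.e-04  0.e+00] q6 -87.3 F [-0.03  0.28 -2.1 ] M [ 0.061 -0.187 -0.01 ] w 0.147
delta cm [ 5.6  -0.24 -0.15] twist -0.019 axes y [-0.938  0.347  0.   ] z [0.347 0.938 0.   ]
red (10, np.float64(-0.132), np.float64(-0.171), np.float64(-0.042), np.float64(0.0352)) green (9, np.float64(-0.275), np.float64(-0.372), np.float64(-0.092), np.float64(0.045))
[[219.6 182.1]] [335. 174.]
[[222.5 215.1]] [343. 266.]
[[224.2 234.1]] [348. 319.]
[[224.6 238.8]] [349. 333.]
```

View pics/s8.png

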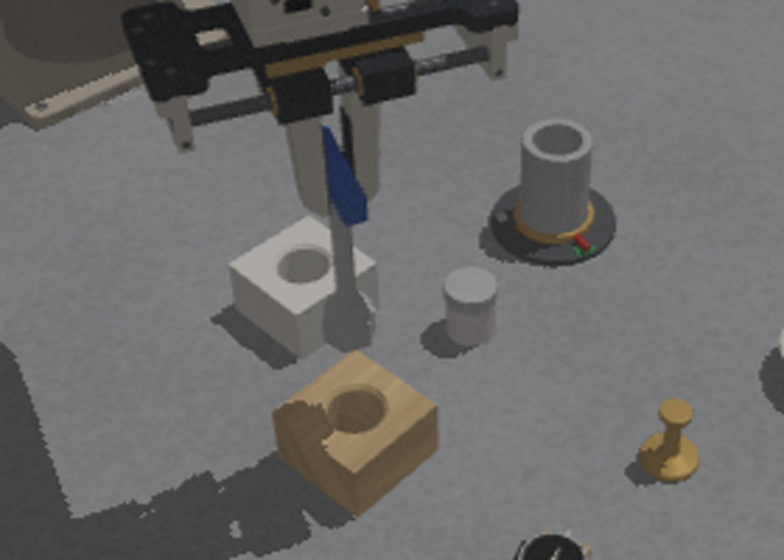

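```bash
python3 - <<'E'
from h import *
S=Cam("scene");T=Cam("top")
print(S.plane([227.5,266.1],.045))
t=cv2.imread("pics/t3.png"); cv2.imwrite("pics/hole.png",cv2.resize(t[195:255,325:395],None,fx=8,fy=8,interpolation=cv2.INTER_CUBIC))
print(T.proj([.5696,-.1288,.045]), (T.proj([.5696,-.1288,.045])-[325,195]+.5)*8)
go(.5696,-.1288,.16,70.8)
E
```

```text
[[ 0.57187091 -0.12831538  0.045     ]]
[[359.08957216 223.06206244]] [[276.71657729 228.49649948]]
clk 17.93 tcp [ 0.5679 -0.1266  0.2161] zang 69.78 tilt [-1.e+00  1.e-04  0.e+00] q6 -87.4 F [-0.    0.56 -2.27] M [ 0.024 -0.169  0.002] w 0.144
delta cm [ 5.61 -0.23 -0.15] twist -0.018 axes y [-0.938  0.346  0.   ] z [0.346 0.938 0.   ]
```

View pics/hole.png

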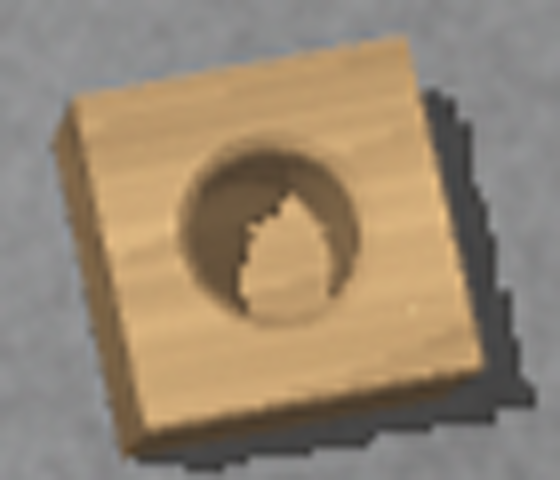

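```bash
python3 -m pendant '[{"delta_pos":[0.5,-0.25,-0.11],"twist":-0.018,"gripper":0},{"delta_pos":[2,-0.25,-0.11],"twist":-0.018,"gripper":0},{"delta_pos":[4,-0.25,-0.11],"twist":-0.018,"gripper":0},{"delta_pos":[5.6,-0.25,-0.11],"twist":-0.018,"gripper":0},{"delta_pos":[5.6,-0.25,-0.11],"twist":-0.018,"gripper":0}]'
python3 - <<'E'
from h import *
go(.5699,-.1286,.1404,70.8)
E
```

```text
clock: 18.55
tool_pos: [0.5683, -0.128, 0.1573]
tool_rot: [91.3, 89.7, 162.2]
contact_force: [0.5, -0.3, -2.4]
gripper_width: 0.148
clk 18.55 tcp [ 0.5683 -0.128   0.1573] zang 70.89 tilt [-1.0e+00  4.6e-03 -1.0e-04] q6 -88.6 F [ 0.55 -0.29 -2.36] M [ 0.116 -0.16   0.018] w 0.148
delta cm [ 1.69 -0.18  0.  ] twist 0.002 axes y [-0.945  0.327  0.005] z [ 0.327  0.945 -0.   ]
```

```bash
python3 -m pendant '[{"delta_pos":[0,0,0],"twist":0,"gripper":0},{"delta_pos":[0,0,0],"twist":0,"gripper":0}]'
python3 - <<'E'
from h import *
go(.5699,-.1286,.1404,70.8)
E
```

```text
clock: 18.8
tool_pos: [0.5705, -0.1288, 0.1612]
tool_rot: [-89.1, 89.9, -18.3]
contact_force: [0.1, -0.5, -1.1]
gripper_width: 0.144
clk 18.8 tcp [ 0.5705 -0.1288  0.1612] zang 70.89 tilt [-1.     -0.0017  0.    ] q6 -88.6 F [ 0.06 -0.48 -1.13] M [ 0.064 -0.152  0.041] w 0.144
delta cm [ 2.08  0.07 -0.  ] twist 0.002 axes y [-0.945  0.327 -0.002] z [0.327 0.945 0.   ]
```

Settled on (0.5700, −0.1286). Now I lower it slowly into the hole.

```bash
python3 -m pendant '[{"delta_pos":[0.4,0.02,0],"twist":0,"gripper":0},{"delta_pos":[0.8,0.02,0],"twist":0,"gripper":0},{"delta_pos":[1.2,0.02,0],"twist":0,"gripper":0},{"delta_pos":[1.6,0.02,0],"twist":0,"gripper":0},{"delta_pos":[2.0,0.02,0],"twist":0,"gripper":0}]'
python3 - <<'E'
from h import *
go(.5699,-.1286,.1104,70.8)
S=Cam("scene")
cv2.imwrite("pics/s9.png",cv2.resize(S.im[180:300,160:300,::-1],None,fx=5,fy=5,interpolation=cv2.INTER_CUBIC))
E
```

```text
clock: 19.42
tool_pos: [0.5696, -0.1285, 0.1398]
tool_rot: [99.8, 90.0, 170.7]
contact_force: [1.1, 0.3, -2.5]
gripper_width: 0.148
clk 19.43 tcp [ 0.5696 -0.1285  0.1398] zang 70.89 tilt [-1.e+00  2.e-04 -0.e+00] q6 -88.6 F [ 1.07  0.34 -2.47] M [-0.007 -0.146  0.04 ] w 0.148
delta cm [ 2.94 -0.03 -0.  ] twist 0.002 axes y [-0.945  0.327  0.   ] z [ 0.327  0.945 -0.   ]
```

View pics/s9.png

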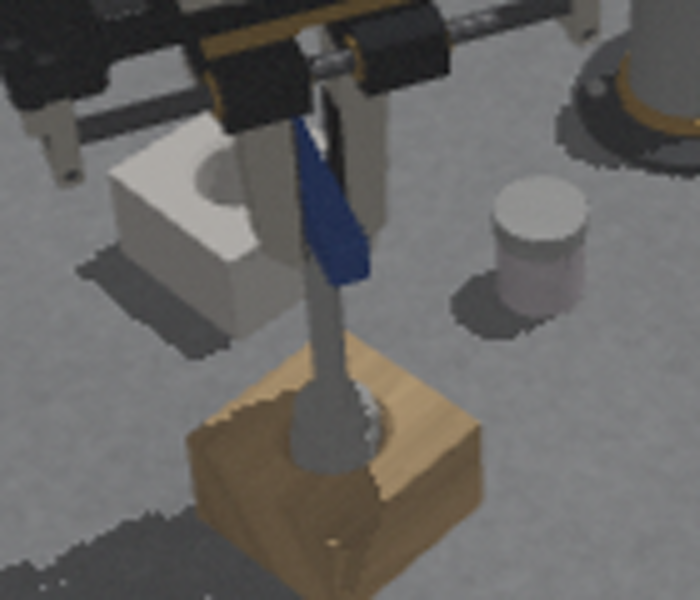

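```bash
python3 -m pendant '[{"delta_pos":[0.6,0,0],"twist":0,"gripper":0},{"delta_pos":[1.2,0,0],"twist":0,"gripper":0},{"delta_pos":[1.8,0,0],"twist":0,"gripper":0},{"delta_pos":[2.3,0,0],"twist":0,"gripper":0},{"delta_pos":[2.6,0,0],"twist":0,"gripper":0}]'
python3 - <<'E'
from h import *
go(.5699,-.1286,.1104,70.8)
E
```

```text
clock: 20.1
tool_pos: [0.5695, -0.1285, 0.1136]
tool_rot: [92.0, 90.0, 162.9]
contact_force: [-0.6, 0.5, -2.7]
gripper_width: 0.147
clk 20.1 tcp [ 0.5695 -0.1285  0.1136] zang 70.89 tilt [-1.e+00  5.e-04 -0.e+00] q6 -88.6 F [-0.58  0.52 -2.66] M [ 0.038 -0.13   0.012] w 0.147
delta cm [ 0.32 -0.04 -0.  ] twist 0.002 axes y [-0.945  0.327  0.001] z [ 0.327  0.945 -0.   ]
```

```bash
python3 -m pendant '[{"delta_pos":[0.1,0,0],"twist":0,"gripper":0},{"delta_pos":[0.2,0,0],"twist":0,"gripper":0},{"delta_pos":[0.3,0,0],"twist":0,"gripper":0},{"delta_pos":[0.32,0,0],"twist":0,"gripper":0}]'
python3 - <<'E'
from h import *
go(.5699,-.1286,.1104,70.8)
E
```

```text
clock: 20.6
tool_pos: [0.5698, -0.1285, 0.111]
tool_rot: [-83.4, 90.0, -12.5]
contact_force: [0.4, -0.3, -3.6]
gripper_width: 0.146
clk 20.6 tcp [ 0.5698 -0.1285  0.111 ] zang 70.9 tilt [-1.e+00 -1.e-04  0.e+00] q6 -88.6 F [ 0.42 -0.31 -3.62] M [-0.008 -0.178  0.074] w 0.146
delta cm [ 0.06 -0.02 -0.  ] twist 0.002 axes y [-0.945  0.327 -0.   ] z [0.327 0.945 0.   ]
```

```bash
python3 -m pendant '[{"delta_pos":[0.04,0,0],"twist":0,"gripper":0},{"delta_pos":[0.06,0,0],"twist":0,"gripper":0},{"delta_pos":[0.06,0,0],"twist":0,"gripper":0.25},{"delta_pos":[0.06,0,0],"twist":0,"gripper":0.4},{"delta_pos":[0.06,0,0],"twist":0,"gripper":0.6}]'
python3 -m pendant '[{"delta_pos":[0,0,0],"twist":0,"gripper":0.8},{"delta_pos":[0,0,0],"twist":0,"gripper":0.8},{"delta_pos":[0,0,0],"twist":0,"gripper":0.8}]'
python3 - <<'E'
from h import *
go(.5699,-.1286,.1104,70.8)
S=Cam("scene");tab(S)
cv2.imwrite("pics/s10.png",cv2.resize(S.im[140:300,140:340,::-1],None,fx=3.7,fy=3.7,interpolation=cv2.INTER_CUBIC))
E
```

```text
clock: 21.22
tool_pos: [0.5699, -0.1286, 0.1106]
tool_rot: [-86.9, 90.0, -16.0]
contact_force: [-0.5, 0.6, 0.5]
gripper_width: 0.416
clock: 21.6
tool_pos: [0.5697, -0.1285, 0.1104]
tool_rot: [31.4, 90.0, 102.3]
contact_force: [0.6, -0.4, -0.4]
gripper_width: 0.736
clk 21.6 tcp [ 0.5697 -0.1285  0.1104] zang 70.89 tilt [-1.  0.  0.] q6 -88.6 F [ 0.64 -0.38 -0.37] M [ 0.1   -0.196  0.045] w 0.736
delta cm [-0.   -0.02 -0.  ] twist 0.002 axes y [-0.945  0.327  0.   ] z [0.327 0.945 0.   ]
red (10, np.float64(-0.132), np.float64(-0.171), np.float64(-0.042), np.float64(0.0352)) green (10, np.float64(-0.277), np.float64(-0.372), np.float64(-0.092), np.float64(0.0453))
```

View pics/s10.png

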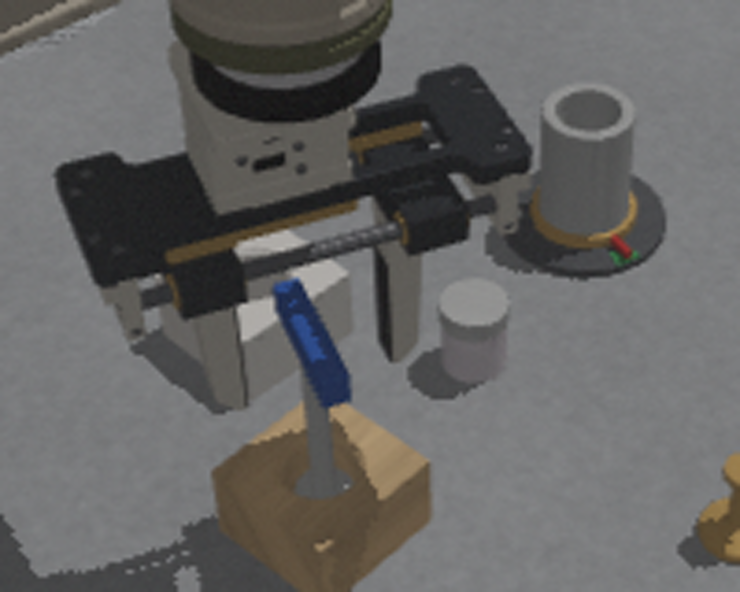

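The key stands released and upright in the block, and the tab is in the green. Next I retreat upward, then move aside so the top camera can verify.

```bash
python3 -m pendant '[{"delta_pos":[-1,0,0],"twist":0,"gripper":0.9},{"delta_pos":[-4,0,0],"twist":0,"gripper":0.9},{"delta_pos":[-8,0,0],"twist":0,"gripper":0.9},{"delta_pos":[-12,0,0],"twist":0,"gripper":0.9},{"delta_pos":[-14,0,0],"twist":0,"gripper":0.9}]'
python3 - <<'E'
from h import *
go(.36,-.40,.25,70.8)
E
```

```text
clock: 22.28
tool_pos: [0.5708, -0.1288, 0.254]
tool_rot: [-88.5, 89.7, -17.6]
contact_force: [0.4, -0.5, -0.4]
gripper_width: 0.898
clk 22.27 tcp [ 0.5708 -0.1288  0.254 ] zang 70.9 tilt [-1.0e+00 -4.5e-03  1.0e-04] q6 -88.6 F [ 0.42 -0.47 -0.43] M [ 0.074 -0.148 -0.002] w 0.898
delta cm [  0.34  11.05 -32.52] twist 0.002 axes y [-0.945  0.327 -0.004] z [0.327 0.945 0.   ]
```

```bash
python3 -m pendant '[{"delta_pos":[0,1,-3],"twist":0,"gripper":0.9},{"delta_pos":[0,3,-8.5],"twist":0,"gripper":0.9},{"delta_pos":[0,5,-14],"twist":0,"gripper":0.9},{"delta_pos":[0,7,-19.5],"twist":0,"gripper":0.9},{"delta_pos":[0,9,-25],"twist":0,"gripper":0.9}]'
python3 -m pendant '[{"delta_pos":[0,1,-4],"twist":0,"gripper":0.9},{"delta_pos":[0,2,-7.5],"twist":0,"gripper":0.9},{"delta_pos":[0,2,-7.5],"twist":0,"gripper":0.9},{"delta_pos":[0,2,-7.5],"twist":0,"gripper":0.9}]'
python3 - <<'E'
from h import *
go(.36,-.40,.25,70.8)
S=Cam("scene");T=Cam("top");tab(S)
mt,ct,_=bluemask(T);ms,cs,_=bluemask(S);print(tri(T,ct,S,cs),ct,cs)
a=T.im[100:340,150:430,::-1];cv2.imwrite("pics/t11.png",cv2.resize(a,None,fx=2.5,fy=2.5,interpolation=cv2.INTER_CUBIC))
x,y=150,220;cv2.imwrite("pics/t12.png",cv2.resize(T.im[y:y+110,x:x+130,::-1],None,fx=5,fy=5,interpolation=cv2.INTER_CUBIC))
cv2.imwrite("pics/s11.png",cv2.resize(S.im[140:400,140:440,::-1],None,fx=2.2,fy=2.2))
E
```

```text
clock: 22.9
tool_pos: [0.4013, -0.3363, 0.2499]
tool_rot: [62.4, 90.0, 133.3]
contact_force: [0.7, -0.4, 0.2]
gripper_width: 0.898
clock: 23.4
tool_pos: [0.3595, -0.3991, 0.2499]
tool_rot: [33.1, 89.9, 104.0]
contact_force: [0.2, 0.5, -0.0]
gripper_width: 0.897
clk 23.4 tcp [ 0.3595 -0.3991  0.2499] zang 70.87 tilt [-1.e+00  6.e-04  1.e-03] q6 -124.3 F [ 0.16  0.51 -0.04] M [ 0.025 -0.155  0.019] w 0.897
delta cm [-0.01 -0.08 -0.07] twist 0.001 axes y [-0.945  0.328  0.001] z [0.328 0.945 0.001]
red (12, np.float64(-0.13), np.float64(-0.212), np.float64(-0.02), np.float64(0.0355)) green (9, np.float64(-0.275), np.float64(-0.372), np.float64(-0.092), np.float64(0.045))
[ 0.569945   -0.12870019  0.12945909] [367.43391521 212.68329177] [224.14333333 232.21333333]
```

View pics/t11.png

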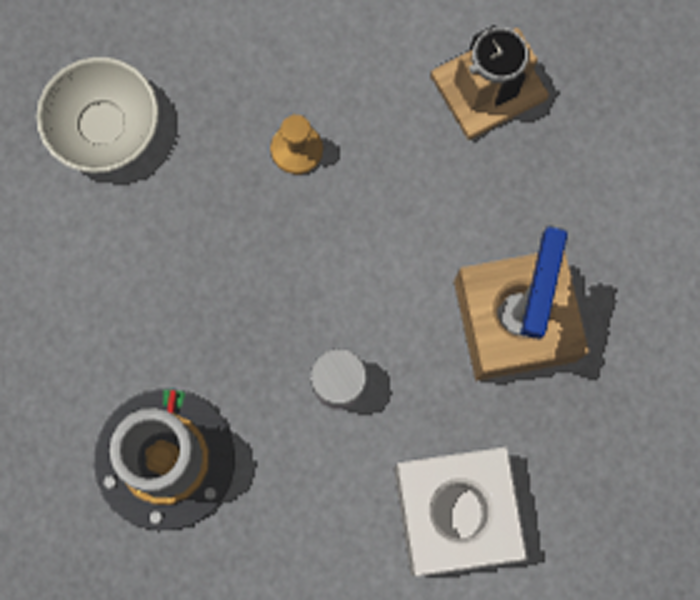

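View pics/t12.png

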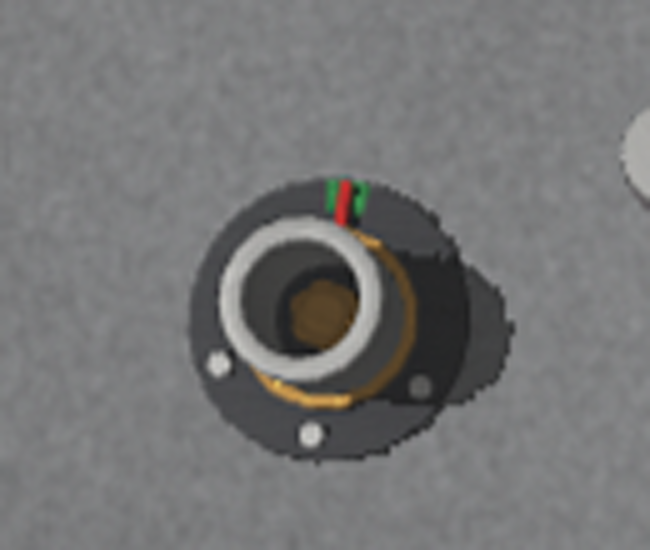

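View pics/s11.png

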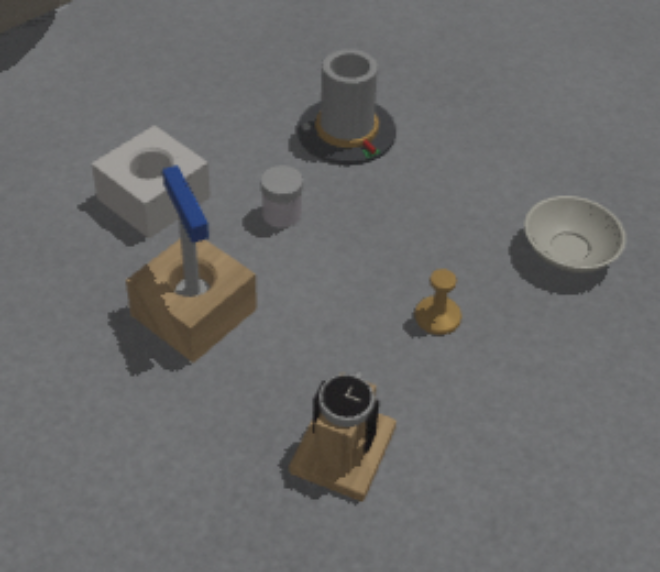

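The top view shows the tab at (345,203) in the crop, in the middle of the green field. The key stands upright in its wooden block at its original height, and the other items are where they were. I hand in.

```bash
python3 -c "
from workcell import workorder; print(workorder.hand_in())"
```

```text
the job is handed in; nothing more can be done
None
```

The nut is tightened, the key is back upright in its beech block, and I handed the job in with the clock at about 23.5 s. `hand_in()` reports no verdict.

- **Seating:** The key went down the bore and over the nut at the first try. Its mouth ended about 10 mm below the nut's untouched top, and the wrist showed no vertical push beyond the key's weight. The depth comes from the arm's position. I never felt the floor, but the collar turning confirmed the fit.
- **Turning:** I turned clockwise about 69° in all. The first 52° or so were play and free run, and then the collar began to move. The tab's shift in the scene camera puts it at about 0.31 rad, and the top view shows it in the middle of the green field. It stayed there when I lifted the key out.
- **Key back in the block:** Both cameras together put the bar centre at (0.570, -0.129, 0.129), within 1 mm of where it started. The key stands upright and released, and the gripper is clear of everything.
- **Other items:** The canister, watch stand, balance tool and dish look unmoved in the final pictures; I compared them by eye only.
- **Checks that disagreed:** The two cameras differed by about 1.3 mm on the post axis and about 2.5 mm on the block hole. I aimed between them, and neither fit pushed back. During turning there was a side force of up to 1.9 N, which went when the key came off the nut. The torque reading was too noisy to use, so I judged the collar by camera.

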